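Pack the puzzle tile and snap the case lid shut

TASK

Pack the puzzle away: lay the loose long waisted tile flat in the empty bay of the wooden case and let go of it. Then take the case's lid, hook its tongue under the bridge at the end of the case nearest the robot, swing the lid down and press its other end until the spring catch snaps over it and the lid lies flat, and let go. Leave the cup and the other two tiles where they are.

Things in the scene. Friction and masses are not known exactly. Their poses are not given: they have to be found in the camera images.
- tile_centre (a point): Centre (half-way up) of the loose tile to pack: plain wood, dog-bone shape, 120 mm long along its x, 24 mm thick (z): two round ends of 48 mm diameter centred 36 mm either side of the middle, joined by a straight waist 34 mm wide (along y). About 0.11 kg, lies flat on the table. Grasp it across the waist.
- case: Open wooden case fixed to the table, origin at its underside. x runs from the slot end, which faces the robot (x = -100 mm), to the catch end (+90 mm), z up. 140 mm wide (y), flat rim 50 mm above the table. Tiles already stowed on edge near the catch end, below the rim, are part of it.
- case_bay (a point): Centre of the floor of the case's empty bay, 72 mm in +x from case_slot (12 mm to -x of the case's origin); axes as the case's. The bay is 136 mm (x) by 120 mm (y), its floor 10 mm above the table and 40 mm below the rim. The tile goes in lengthways along x.
- case_slot (a point): Mouth of the slot at the near end: middle of the slot's floor (level with the rim, 50 mm above the table), right under the inner edge of the bridge; axes as the case's. The slot opens to +x, runs 11 mm to -x up to a rigid stop, is 13 mm high, 68 mm wide (y). The bridge over it is 8 mm thick (top 71 mm above the table); with its cheeks it is 104 mm wide.
- case_rear (a point): Middle of the rim's far (catch) end, 50 mm above the table, 174 mm in +x from case_slot; axes as the case's. The shut lid's rear edge lies here. The catch's nose overhangs it: tip 3 mm to -x of here, underside 57.5 mm above the table; from 60 mm a bevel leads up and outwards to 70 mm; top 72 mm high, 2 to 8 mm to +x of here.
- catch (a joint): Steel spring catch at the far end of the case, 40 mm wide (y): 0 at rest, grows to 0.008 m as it is pushed outwards (+x of the case), springs back by itself with 1 to 2.5 N. Pressing the rear of the lid down with some 3 to 10 N drives the catch aside; it then snaps back over the lid.
- lid_tip (a point): Middle of the front end of the lid's tongue, on the underside. The lid is a loose flat wooden board 6 mm thick, 185 mm long (x): the tongue is its first 18 mm, 60 mm wide (y); the rest is 130 mm wide. Axes: x from tongue to rear edge, z out of its top. About 0.16 kg. It starts flat on the table, tongue towards the robot.
- lid_rib (a point): Centre of the grip rib on the lid: an upright dark wooden bar 20 mm wide (along the lid's x), 70 mm long (y), 30 mm high, from 6 to 36 mm above the lid's underside. It is 127.5 mm behind lid_tip (+x), 21 mm above the underside. Axes as the lid's.
- lid_rear (a point): Middle of the lid's rear edge, on its underside, 185 mm behind lid_tip (+x). Axes as the lid's.
- round_tile_top (a point): Top centre of a round wooden tile, 90 mm across and 12 mm thick; a bystander, to be left alone.
- pencil_cup_rim (a point): Centre of the mouth of a white cup, 72 mm across and 95 mm high; a bystander, to be left alone.
- cross_tile: Wooden cross-shaped tile, 75 by 100 by 12 mm, flat on the table, origin at the centre of its underside; a bystander, to be left alone.
Things that resemble listed ones, but are neither listed nor needed, are in the scene too. What is shaped like the part that bears lid_tip but pink or yellow is not meant. What is shaped like the part that bears tile_centre but pink is not meant.

How it is judged:
On the way, in this order (a step that is already met when the one before it is completed fails the run):
1. the waisted tile lies flat on the floor of the case's bay, let go (x of tile_centre in the frame of case_bay between -0.016 and 0.016 m and y of tile_centre in the frame of case_bay between -0.048 and 0.048 m and z of tile_centre in the frame of case_bay between 0.007 and 0.017 m and angle between tile_centre's own z axis and vertical below 0.1 rad and contact force between the fingers and tile below 0.3 N), for 0.2 s.
2. the lid, its rear raised, has its tongue hooked at least 3 mm under the bridge (x of lid_tip in the frame of case_slot between -0.016 and -0.003 m and y of lid_tip in the frame of case_slot between -0.012 and 0.012 m and z of lid_tip in the frame of case_slot between -0.004 and 0.012 m and angle between lid_tip's own z axis and vertical above 0.05 rad), for 0.1 s.
At the end, for the whole second after the job is handed in: Tile flat in the bay (within 16 mm of its centre lengthways, 48 mm across). Lid flat on the rim (0.03 rad, rear edge within 3 mm of the rim), tongue 5 mm or more under the bridge, within 10 mm of its middle; catch sprung back over it (under 2.5 mm open). Both released, at rest (all of step 1 and x of lid_tip in the frame of case_slot between -0.016 and -0.005 m and y of lid_tip in the frame of case_slot between -0.01 and 0.01 m and z of lid_tip in the frame of case_slot between -0.003 and 0.004 m and z of lid_rear in the frame of case_rear between -0.003 and 0.003 m and y of lid_rear in the frame of case_rear between -0.012 and 0.012 m and angle between lid_tip's own z axis and vertical below 0.03 rad and value of joint catch below 0.0025 m and contact force between the fingers and lid below 0.3 N and linear speed of lid below 0.02 m/s); the robot touches nothing.
It fails at once if the round tile is shifted by more than 30 mm (distance of round_tile_top from where it was at the start of the episode above 0.03 m).
It fails at once if the cup is shifted by more than 30 mm (distance of pencil_cup_rim from where it was at the start of the episode above 0.03 m).
It fails at once if the cross-shaped tile is shifted by more than 30 mm (distance of cross_tile from where it was at the start of the episode above 0.03 m).
It also fails if it takes over 53 s, if anything falls off the work surface, if the arm or the gripper's body presses on something with over 40 N, if the wrist force passes 120 N, or if a joint passes its speed limit or range.

ROBOT

A 7-joint arm with a two-finger parallel gripper is mounted at the origin on the work surface. World frame = base frame: x ahead of the robot, y to its left, z up, the work surface at z = 0. Lengths are in m, angles in rad, forces in N, time in s.
With the tool pointing down it reaches from about 0.35 to 0.9 m from the base axis. Payload 7.2 kg.
Tool frame: the origin (TCP) lies midway between the tips of the shut fingers; the grasp point (between the pads) lies 19 mm behind it; x points along the fingers, y is the direction in which the jaws open and shut, and the axes are right-handed (so a half turn about x gives the same grasp; the last joint's range is limited). The gripper opens to 88 mm and grips with 3 to 60 N. Pads are 20 mm wide; open, the fingers measure 115 mm over their backs; the gripper's body (75 mm by 178 mm) begins 61 mm behind the grasp point.
Start: joints at [1.246, 0.411, -0.013, 1.596, 0.006, 1.134, -0.082], TCP at [0.159, -0.605, 0.223] pointing down, gripper open.
Joint ranges: [-2.95, 2.95], [-0.29, 1.99], [-1.47, 1.44], [0.14, 2.54], [-1.03, 4.17], [0.13, 1.85], [-2.86, 2.86]. Speed limits (rad/s): [2.39, 2.39, 3.01, 3.01, 3.14, 3.14, 3.14].

INTERFACE

Orientations are given as a unit quaternion [w, x, y, z].
In Python, from plant import r, get_image, camera_params, nets gives the robot as it stands.
- The arm moves only by the tool send_rows, never from a script. Its argument "deltas" is a list of rows, each an object with "xyz": the shift along the tool's x, y, z in cm, a list of three; "dr": the turn, a rotation vector about the tool's x, y, z in rad, a list of three; "hand": the opening in per cent of the stroke, from 0 (shut) to 100 (fully open). A call has 1 to 20 rows; each row is the pose to reach, as a shift and turn from the pose measured when the call began, along the tool's axes at that moment; what a row does not reach only later rows make up. A row lasts 1/12 s, in which the tool goes at most 41.7 mm and 7.16 degrees, less where a joint would pass 70% of its speed; a pose out of reach is approached as far as the arm can. A call with a gripper value outside its range is refused whole. The fingers move at their own pace and stop on an object; the grip force is fixed at half the most. Time passes only in rows, so rows that repeat a pose let the fingers close. It gives the time, the measured TCP pose, the force and the opening at its end, in the units of the state.
- r.get_state(): the state, without advancing time (a new reading comes with each control period).
- get_image(name): name is "scene" or "top"; returns the picture (420x560x3 uint8, red, green, blue); there is no depth.
- camera_params(name): a dict with "fx", "fy", "cx", "cy" (pixels), "world_from_camera" (4x4, takes a point from camera to world coordinates). Camera axes: x right, y up, looking along -z (the intrinsics and any distortion apply to the point x, -y, -z); pixel columns grow to the right and rows downward; lengths in m; the calibration is good to about 2 mm. A picture is of the moment at which its call begins. camera_params takes no time and is no camera call.
- r.hand_in(): hands the job in, once; it reports no verdict.
Trained networks look in the newest picture that a camera, given by its name, has taken for a name from the list of things; names that differ only in an ending like _2 or _b are one class to them, and where a whole thing is asked for, a point or a joint stands for the part that bears it (a point fixed in the world has none). Each returns a list of dicts, best first, with "confidence" (0 to 1); they miss things now and then, are a little off and sometimes report something else, mostly with a low value. They report only what shows in the picture. A call takes as long as a camera call. They do not tell look-alikes from the thing itself.
- nets.find_in(camera, query): "position" ([x, y, z] in m, in the coordinates of the camera as it stood for that picture, good to about 4 mm: the middle of the surface that is visible of it).
- nets.trace(camera, query): "pixels" (420x560 bool, what is visible of it).
The state is a dict: "clock": time; "q": joint angles; "dq": joint speeds; "joint_torque": joint torques, N m; "eef_pos": TCP position; "ee_rot": TCP orientation; "force": force on the tool from outside, world axes, zero at the start; "moment": the same for the moment, N m; "gripper_width": finger opening in m.
Only numpy, scipy, OpenCV 4.12 (cv2) and the standard library are available. Lean on these libraries where they do the work, as an engineer would, in place of code of your own. Each camera call takes 0.05 s, during which the arm holds its last target.

## Working session

There is one attempt and no reset: what is moved stays moved. The work goes in short steps, Python scripts to look and compute and a tool call to move; the robot and the scene stay as the last step left them, time stands still between calls to the robot, and variables do not carry over. Pictures are saved under pics/ and viewed, and the job is handed in when it is done.

Besides the shell and the picture viewer there is one more tool, called by a JSON object that holds its "op" and its "data". send_rows: Moves the arm, as the interface text tells. Its arguments: {"type":"object","properties":{"deltas":{"type":"array","items":{"type":"object","properties":{"xyz":{"type":"array","items":{"type":"number"}},"dr":{"type":"array","items":{"type":"number"}},"hand":{"type":"number"}}}}},"required":["deltas"]}

```bash
ls; mkdir -p pics; python3 - <<'E'
from plant import r,get_image,camera_params,nets
import cv2,numpy as np
for n in("scene","top"):
    im=get_image(n); cv2.imwrite(f"pics/{n}0.png",im[:,:,::-1])
    p=camera_params(n);print({k:(np.round(v,4).tolist()) for k,v in p.items()})
s=r.get_state();print(s)
E
```

```text
pics
{'fx': 394.1863, 'fy': 394.1863, 'cx': 281.5741, 'cy': 206.6273, 'world_from_camera': [[0.4577, -0.6817, 0.5707, 1.2041], [0.8891, 0.345, -0.3009, -0.3614], [0.0082, 0.6451, 0.764, 0.9531], [0.0, 0.0, 0.0, 1.0]]}
{'fx': 382.844, 'fy': 382.844, 'cx': 277.2183, 'cy': 209.461, 'world_from_camera': [[-0.0059, 0.9953, -0.0966, 0.4659], [-1.0, -0.0062, -0.0024, -0.0279], [-0.003, 0.0966, 0.9953, 1.1649], [0.0, 0.0, 0.0, 1.0]]}
{'clock': 0.1, 'q': array([ 1.24579986,  0.41177035, -0.01271777,  1.59692442,  0.00561869,
        1.1342889 , -0.08221232]), 'dq': array([-0.00079582, -0.00144869, -0.0012469 , -0.00339958,  0.00031067,
        0.00095927, -0.00138505]), 'joint_torque': array([ 2.47575488e-03, -5.89097357e+01,  6.44015931e-01, -2.91706502e+01,
       -5.36728499e-02,  1.45425531e-02,  4.03548154e-05]), 'eef_pos': array([ 0.15859174, -0.60409766,  0.22193873]), 'ee_rot': array([-0.09008203, -0.70118506, -0.09101939,  0.7013845 ]), 'force': array([ 0.47392144, -0.10690244,  0.108988  ]), 'moment': array([ 0.01979523,  0.05028558, -0.01544836]), 'gripper_width': 0.08799297279292158}
```

View pics/scene0.png

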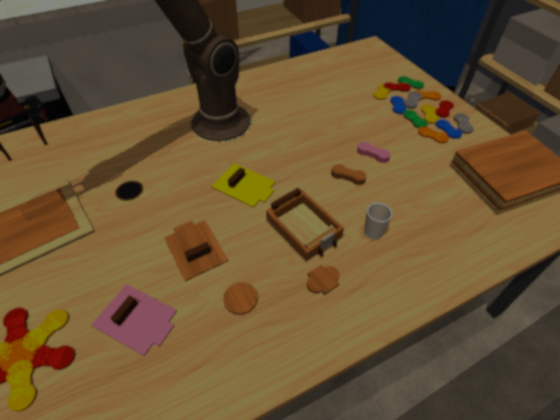

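View pics/top0.png

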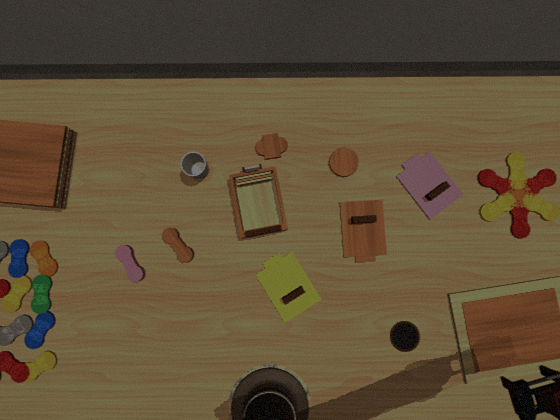

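The candidates in the top view are:
- **Tile:** plain-wood dog-bone at (177,245). The pink one at (129,263) and the coloured ones at the left edge don't fit.
- **Lid:** wood board at (362,230). The yellow (290,285) and pink (430,185) boards don't fit.
- **Case:** (258,202).

I'll choose the wooden ones, and crop and trace them to check.

```bash
python3 - <<'E'
from plant import r,get_image,camera_params,nets
import cv2,numpy as np
top=get_image("top"); sc=get_image("scene")
a=cv2.resize(top[140:280,150:400],(800,448),interpolation=cv2.INTER_CUBIC)
a=cv2.convertScaleAbs(a,alpha=1.7)
cv2.imwrite("pics/topc.png",a[:,:,::-1])
b=cv2.resize(sc[130:300,150:400],(800,544),interpolation=cv2.INTER_CUBIC);b=cv2.convertScaleAbs(b,alpha=1.7)
cv2.imwrite("pics/scc.png",b[:,:,::-1])
np.save("top.npy",top);np.save("sc.npy",sc)
for cam in("top","scene"):
    T=camera_params(cam)["world_from_camera"]
    for q in("tile_centre","case","lid_tip","lid_rib","case_slot","case_rear","case_bay","lid_rear"):
        for d in nets.find_in(cam,q)[:4]:
            w=T@np.r_[d["position"],1]; print(cam,q,round(d["confidence"],2),np.round(w[:3],4))
    for q in("tile_centre","case","lid_tip"):
        ds=nets.trace(cam,q)
        for i,d in enumerate(ds[:4]):
            m=d["pixels"];ys,xs=np.nonzero(m);print(cam,q,i,round(d["confidence"],2),m.sum(),xs.mean().round(1),ys.mean().round(1))
            np.save(f"m_{cam}_{q}_{i}.npy",m)
print(r.get_state()["clock"])
E
```

```text
top tile_centre 0.77 [0.4192 0.4122 0.0236]
top tile_centre 0.6 [0.47   0.2766 0.0264]
top case 0.85 [0.5963 0.033  0.0069]
top lid_tip 0.92 [ 0.656  -0.493   0.0066]
top lid_tip 0.71 [ 0.3471 -0.0555  0.0076]
top lid_rib 0.93 [ 0.6544 -0.4884  0.0069]
top lid_rib 0.91 [ 0.5154 -0.283   0.0071]
top lid_rib 0.72 [ 0.3525 -0.0502  0.0063]
top case_slot 0.89 [0.5983 0.0359 0.0082]
top case_rear 0.89 [0.6073 0.0349 0.0128]
top case_bay 0.77 [0.5993 0.0298 0.0095]
top lid_rear 0.89 [ 0.5148 -0.2868  0.0089]
top lid_rear 0.71 [ 0.6567 -0.484   0.0058]
top lid_rear 0.7 [ 0.3487 -0.0563  0.006 ]
top tile_centre 0 0.92 633 130.6 263.3
top tile_centre 1 0.84 536 177.6 244.1
top case 0 0.67 3208 257.8 200.7
top case 1 0.54 60 252.0 168.1
top case 2 0.41 2434 362.9 229.8
top lid_tip 0 0.77 2568 287.4 285.2
top lid_tip 1 0.66 2516 363.0 229.7
top lid_tip 2 0.63 2371 428.8 184.1
scene tile_centre 0.87 [0.4774 0.2727 0.022 ]
scene tile_centre 0.59 [0.4287 0.4105 0.0253]
scene tile_centre 0.26 [ 0.7308 -0.2305  0.014 ]
scene case 0.66 [0.5961 0.0306 0.0318]
scene case 0.35 [ 0.7304 -0.2302  0.0116]
scene lid_tip 0.89 [ 0.3603 -0.0545  0.0045]
scene lid_tip 0.75 [ 0.5389 -0.2843  0.002 ]
scene lid_tip 0.75 [ 0.6613 -0.4883  0.0025]
scene lid_rib 0.84 [ 0.663  -0.4857  0.0088]
scene lid_rib 0.57 [ 0.3558 -0.0578  0.0004]
scene lid_rib 0.56 [ 0.535  -0.2836  0.005 ]
scene lid_rib 0.37 [0.6948 0.0512 0.0545]
scene case_slot 0.69 [0.5941 0.0304 0.0264]
scene case_rear 0.8 [0.5957 0.0315 0.0283]
scene case_bay 0.58 [0.597  0.0326 0.0322]
scene lid_rear 0.9 [ 0.534  -0.2826  0.001 ]
scene lid_rear 0.81 [ 0.3558 -0.0571 -0.0008]
scene lid_rear 0.59 [ 0.661  -0.4862  0.007 ]
scene tile_centre 0 0.93 362 373.7 151.9
scene tile_centre 1 0.83 452 347.5 173.8
scene case 0 0.57 3470 303.4 223.7
scene lid_tip 0 0.82 2367 194.8 248.9
scene lid_tip 1 0.66 3550 135.4 319.6
1.3
```

View pics/topc.png

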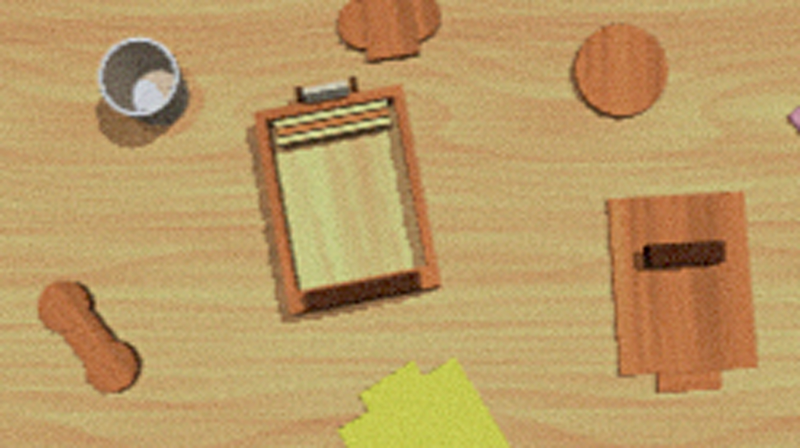

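View pics/scc.png

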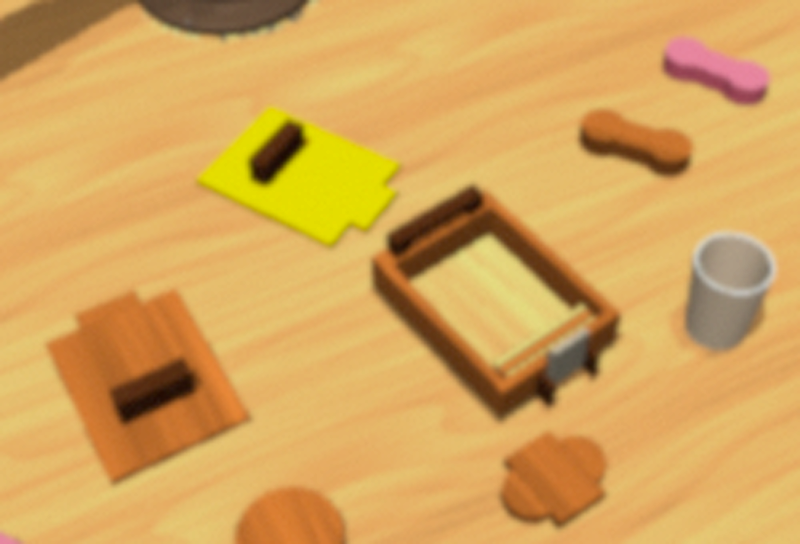

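```bash
cat > h.py <<'E'
import numpy as np,cv2
from plant import camera_params
from scipy.optimize import minimize
P={c:camera_params(c) for c in("top","scene")}
def proj(c,X):
    p=P[c];T=np.linalg.inv(p["world_from_camera"]);X=np.atleast_2d(X)
    q=X@T[:3,:3].T+T[:3,3]
    return np.c_[p["cx"]+p["fx"]*q[:,0]/-q[:,2],p["cy"]-p["fy"]*q[:,1]/-q[:,2]]
def unproj(c,uv,z):
    p=P[c];T=p["world_from_camera"];d=T[:3,:3]@np.array([(uv[0]-p["cx"])/p["fx"],-(uv[1]-p["cy"])/p["fy"],-1]);o=T[:3,3]
    return o+d*(z-o[2])/d[2]
S=8
def sil(c,parts,pose,box):
    x,y,a=pose;R=np.array([[np.cos(a),-np.sin(a),0],[np.sin(a),np.cos(a),0],[0,0,1]])
    u0,v0,u1,v1=box;im=np.zeros(((v1-v0)*S,(u1-u0)*S),np.uint8)
    for V in parts:
        uv=proj(c,V@R.T+[x,y,0]);uv=(uv+0.5-[u0,v0])*S
        cv2.fillConvexPoly(im,cv2.convexHull(np.round(uv).astype(np.int32)),255)
    return cv2.resize(im,(u1-u0,v1-v0),interpolation=cv2.INTER_AREA)/255.
def box(x0,x1,y0,y1,z0,z1): return np.array([[x,y,z] for x in(x0,x1) for y in(y0,y1) for z in(z0,z1)])
def cyl(cx,cy,rr,z0,z1):
    t=np.linspace(0,2*np.pi,48,endpoint=False);return np.array([[cx+rr*np.cos(k),cy+rr*np.sin(k),z] for k in t for z in(z0,z1)])
TILE=[cyl(-.036,0,.024,0,.024),cyl(.036,0,.024,0,.024),box(-.036,.036,-.017,.017,0,.024)]
LID=[box(0,.018,-.03,.03,0,.006),box(.018,.185,-.065,.065,0,.006),box(.1175,.1375,-.035,.035,.006,.036)]
CASE=[box(-.1,.09,-.07,.07,0,.05),box(-.1,-.084,-.052,.052,.05,.071)]
def fit(masks,parts,p0):
    bx={}
    for c,m in masks.items():
        ys,xs=np.nonzero(m);bx[c]=(xs.min()-12,ys.min()-12,xs.max()+12,ys.max()+12)
    def f(p):
        e=0
        for c,m in masks.items():
            b=bx[c];s=sil(c,parts,p,b);k=m[b[1]:b[3],b[0]:b[2]].astype(float)
            e+=1-np.minimum(s,k).sum()/np.maximum(s,k).sum()
        return e/len(masks)
    best=None
    for d in(-.15,0,.15):
        s0=np.array(p0)+[0,0,d]
        o=minimize(f,s0,method="Nelder-Mead",options=dict(initial_simplex=s0+np.array([[0,0,0],[.01,0,0],[0,.01,0],[0,0,.12]]),xatol=1e-4,fatol=1e-5))
        if best is None or o.fun<best.fun:best=o
    return best.x,best.fun
E
cat > fit0.py <<'E'
from h import *
L=lambda c,q,i:np.load(f"m_{c}_{q}_{i}.npy")
M={"tile":({"top":L("top","tile_centre",1),"scene":L("scene","tile_centre",1)},TILE,(.47,.275,.9)),
"lid":({"top":L("top","lid_tip",1),"scene":L("scene","lid_tip",0)},LID,(.42,-.285,0)),
"case":({"top":L("top","case",0),"scene":L("scene","case",0)},CASE,(.597,.033,.12))}
res={}
for n,(m,p,p0) in M.items():
    for k in(["top"],["scene"],["top","scene"]):
        x,e=fit({c:m[c] for c in k},p,p0);print(n,k,np.round(x,4),round(e,3))
    res[n]=x
np.save("res.npy",res,allow_pickle=True)
for c,f in(("top","top.npy"),("scene","sc.npy")):
    im=cv2.convertScaleAbs(np.load(f),alpha=1.6)[:,:,::-1].copy()
    u0,v0,u1,v1=(150,140,400,280) if c=="top" else (150,130,400,300)
    big=cv2.resize(im[v0:v1,u0:u1],None,fx=3.2,fy=3.2,interpolation=cv2.INTER_CUBIC)
    for n,(m,parts,_) in M.items():
        a=res[n][2];R=np.array([[np.cos(a),-np.sin(a),0],[np.sin(a),np.cos(a),0],[0,0,1]])
        for V in parts:
            for z in set(V[:,2]):
                uv=(proj(c,V[V[:,2]==z]@R.T+[*res[n][:2],0])+.5-[u0,v0])*3.2
                cv2.polylines(big,[cv2.convexHull(uv.astype(np.int32))],True,(255,0,0),1)
    cv2.imwrite(f"pics/fit_{c}.png",big)
E
python3 fit0.py
```

```text
tile ['top'] [0.475  0.274  0.6736] 0.088
tile ['scene'] [0.4728 0.2736 0.702 ] 0.068
tile ['top', 'scene'] [0.4737 0.2734 0.6888] 0.085
lid ['top'] [ 0.4196 -0.2893  0.0522] 0.022
lid ['scene'] [ 0.4207 -0.2877  0.0524] 0.027
lid ['top', 'scene'] [ 0.42   -0.2886  0.0529] 0.028
case ['top'] [0.6055 0.0323 0.1795] 0.046
case ['scene'] [0.6039 0.0326 0.1941] 0.044
case ['top', 'scene'] [0.605  0.0323 0.1845] 0.047
```

View pics/fit_top.png

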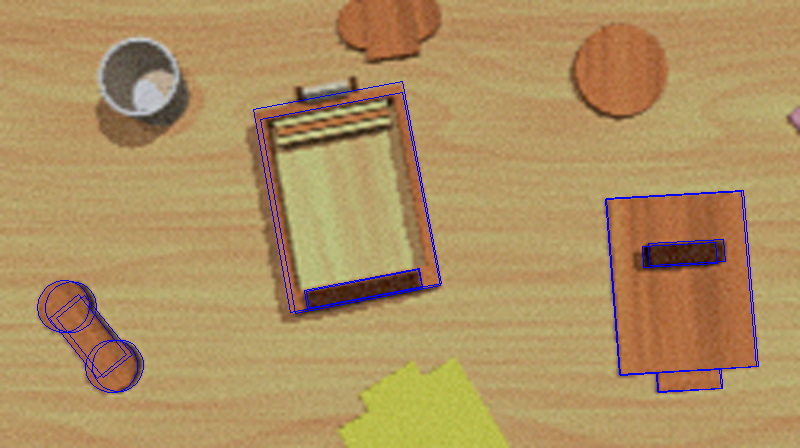

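View pics/fit_scene.png

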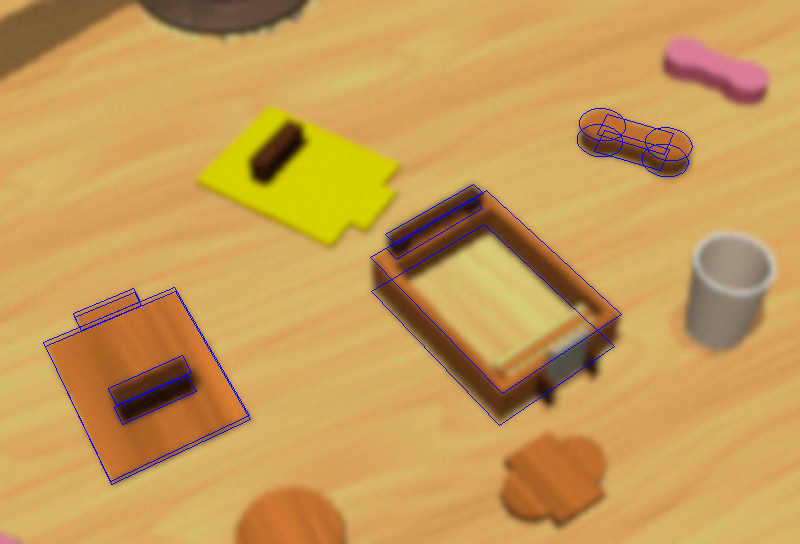

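```bash
cat > edge.py <<'E'
from h import *
res=np.load("res.npy",allow_pickle=True).item()
G={}
for c,f in(("top","top.npy"),("scene","sc.npy")):
    im=cv2.GaussianBlur(np.load(f).astype(np.float32),(0,0),1.0)
    gx=cv2.Sobel(im,cv2.CV_32F,1,0);gy=cv2.Sobel(im,cv2.CV_32F,0,1)
    G[c]=np.minimum(np.sqrt((gx**2+gy**2).sum(2)),80)
def seg(a,b,n=60):
    t=np.linspace(0.03,.97,n)[:,None];return np.array(a)*(1-t)+np.array(b)*t
def rect(x0,x1,y0,y1,z): 
    k=[(x0,y0,z),(x1,y0,z),(x1,y1,z),(x0,y1,z)];return [seg(k[i],k[(i+1)%4]) for i in range(4)]
E={"case":np.vstack([*rect(-.1,.09,-.07,.07,.05)[:],*rect(-.1,-.084,-.052,.052,.071)]),
"lid":np.vstack([seg((0,-.03,.006),(0,.03,.006)),*rect(.018,.185,-.065,.065,.006),*rect(.1175,.1375,-.035,.035,.036)]),
"tile":np.vstack([np.array([[s*(.036+.024*np.cos(t)),.024*np.sin(t),.024] for s in(-1,1) for t in np.linspace(-2.2,2.2,60)]),seg((-.018,.017,.024),(.018,.017,.024)),seg((-.018,-.017,.024),(.018,-.017,.024))])}
for n,X in E.items():
    for cams in(["top"],["scene"],["top","scene"]):
        def f(p):
            a=p[2];R=np.array([[np.cos(a),-np.sin(a),0],[np.sin(a),np.cos(a),0],[0,0,1]]);s=0
            for c in cams:
                uv=proj(c,X@R.T+[p[0],p[1],0]).astype(np.float32)
                s-=cv2.remap(G[c],uv[None,:,0].copy(),uv[None,:,1].copy(),cv2.INTER_LINEAR).mean()
            return s
        b=None
        for dx in(-.003,0,.003):
          for dy in(-.003,0,.003):
            s0=res[n]+[dx,dy,0]
            o=minimize(f,s0,method="Nelder-Mead",options=dict(initial_simplex=s0+np.array([[0,0,0],[.002,0,0],[0,.002,0],[0,0,.03]]),xatol=1e-4))
            if b is None or o.fun<b.fun:b=o
        print(n,cams,np.round(b.x,4),round(b.fun,1),"from",round(f(res[n]),1))
from plant import r
from scipy.spatial.transform import Rotation as Ro
q=r.get_state()["ee_rot"];print(Ro.from_quat(q[[1,2,3,0]]).as_matrix().round(3))
E
python3 edge.py
```

```text
case ['top'] [0.6014 0.0329 0.1907] -76.4 from -70.2
case ['scene'] [0.5988 0.0322 0.2051] -78.8 from -71.5
case ['top', 'scene'] [0.5998 0.0324 0.1877] -154.6 from -141.7
lid ['top'] [ 0.4181 -0.287   0.063 ] -74.5 from -71.5
lid ['scene'] [ 0.4222 -0.288   0.0508] -75.5 from -74.1
lid ['top', 'scene'] [ 0.4196 -0.2875  0.0606] -146.0 from -145.5
tile ['top'] [0.472  0.2768 0.6622] -77.5 from -74.5
tile ['scene'] [0.4749 0.2741 0.6756] -80.0 from -80.0
tile ['top', 'scene'] [0.4728 0.2768 0.6662] -156.4 from -154.5
[[ 0.     0.254 -0.967]
 [-0.    -0.967 -0.254]
 [-1.     0.    -0.   ]]
```

```bash
cat > mv.py <<'E'
import sys,numpy as np
from plant import r
from scipy.spatial.transform import Rotation as Ro
# usage: mv.py x y z phi_deg pitch(deg, about horizontal axis) ...; pitch>0 tilts lid rear up (lid x = tool y raised)
def Rt(phi,pit):
    p=np.deg2rad(phi);t=np.deg2rad(pit)
    y=np.array([np.cos(p)*np.cos(t),np.sin(p)*np.cos(t),np.sin(t)])
    z=np.array([np.sin(p),-np.cos(p),0]);x=np.cross(y,z);return np.c_[x,y,z]
s=r.get_state();q=s["ee_rot"];R0=Ro.from_quat(q[[1,2,3,0]])
R0m=R0.as_matrix()
print("clock",s["clock"],"pos",s["eef_pos"].round(4),"phi",np.rad2deg(np.arctan2(R0m[1,1],R0m[0,1])).round(2),"pit",np.rad2deg(np.arcsin(R0m[2,1])).round(2),"F",s["force"].round(1),"w",round(s["gripper_width"],4),"q",s["q"].round(2))
a=list(map(float,sys.argv[1:]))
for i in range(0,len(a),5):
    t=np.array(a[i:i+3]);d=R0.inv().apply(t-s["eef_pos"])*100
    dr=(R0.inv()*Ro.from_matrix(Rt(a[i+3],a[i+4]))).as_rotvec()
    print(a[i:i+5],"xyz",d.round(2).tolist(),"dr",dr.round(4).tolist(),"rows",np.ceil(np.linalg.norm(d)/4.17),np.ceil(np.linalg.norm(np.rad2deg(dr))/7.16))
E
python3 mv.py 0.5 -0.15 0.22 -65 0 0.473 0.276 0.2 -51.6 0
```

```text
clock 1.3 pos [ 0.1588 -0.6045  0.2227] phi -75.28 pit 0.0 F [-0.7  0.8  0.2] w 0.0874 q [ 1.25  0.41 -0.01  1.6   0.01  1.13 -0.08]
[0.5, -0.15, 0.22, -65.0, 0.0] xyz [0.27, -35.29, -44.55] dr [-0.1795, -0.0, -0.0001] rows 14.0 2.0
[0.473, 0.276, 0.2, -51.6, 0.0] xyz [2.26, -77.18, -52.76] dr [-0.4134, -0.0, -0.0001] rows 23.0 4.0
```

{"op": "send_rows", "data": {"deltas": [{"xyz": [0.3, -35.3, -44.6], "dr": [-0.18, 0, 0], "hand": 100}, {"xyz": [0.3, -35.3, -44.6], "dr": [-0.18, 0, 0], "hand": 100}, {"xyz": [0.3, -35.3, -44.6], "dr": [-0.18, 0, 0], "hand": 100}, {"xyz": [0.3, -35.3, -44.6], "dr": [-0.18, 0, 0], "hand": 100}, {"xyz": [0.3, -35.3, -44.6], "dr": [-0.18, 0, 0], "hand": 100}, {"xyz": [0.3, -35.3, -44.6], "dr": [-0.18, 0, 0], "hand": 100}, {"xyz": [0.3, -35.3, -44.6], "dr": [-0.18, 0, 0], "hand": 100}, {"xyz": [0.3, -35.3, -44.6], "dr": [-0.18, 0, 0], "hand": 100}, {"xyz": [0.3, -35.3, -44.6], "dr": [-0.18, 0, 0], "hand": 100}, {"xyz": [0.3, -35.3, -44.6], "dr": [-0.18, 0, 0], "hand": 100}, {"xyz": [0.3, -35.3, -44.6], "dr": [-0.18, 0, 0], "hand": 100}, {"xyz": [2.3, -77.2, -52.8], "dr": [-0.413, 0, 0], "hand": 100}, {"xyz": [2.3, -77.2, -52.8], "dr": [-0.413, 0, 0], "hand": 100}, {"xyz": [2.3, -77.2, -52.8], "dr": [-0.413, 0, 0], "hand": 100}, {"xyz": [2.3, -77.2, -52.8], "dr": [-0.413, 0, 0], "hand": 100}, {"xyz": [2.3, -77.2, -52.8], "dr": [-0.413, 0, 0], "hand": 100}, {"xyz": [2.3, -77.2, -52.8], "dr": [-0.413, 0, 0], "hand": 100}, {"xyz": [2.3, -77.2, -52.8], "dr": [-0.413, 0, 0], "hand": 100}, {"xyz": [2.3, -77.2, -52.8], "dr": [-0.413, 0, 0], "hand": 100}, {"xyz": [2.3, -77.2, -52.8], "dr": [-0.413, 0, 0], "hand": 100}]}}

```text
clock: 2.97
eef_pos: [0.4625, 0.1374, 0.2056]
ee_rot: [0.232, 0.668, 0.232, -0.668]
force: [0.4, -1.0, -0.3]
gripper_width: 0.088
```

```bash
python3 mv.py 0.473 0.276 0.1 -51.6 0 0.473 0.276 0.006 -51.6 0
```

```text
clock 2.9667 pos [0.4625 0.1374 0.2056] phi -51.65 pit 0.04 F [ 0.4 -1.  -0.3] w 0.088 q [ 0.13  0.24 -0.61  1.92  0.16  1.02 -1.45]
[0.473, 0.276, 0.1, -51.6, 0.0] xyz [10.56, -10.22, -9.41] dr [-0.0009, -0.0008, -0.0008] rows 5.0 1.0
[0.473, 0.276, 0.006, -51.6, 0.0] xyz [19.96, -10.23, -9.4] dr [-0.0009, -0.0008, -0.0008] rows 6.0 1.0
```

{"op": "send_rows", "data": {"deltas": [{"xyz": [5, -10.2, -9.4], "dr": [0, 0, 0], "hand": 100}, {"xyz": [5, -10.2, -9.4], "dr": [0, 0, 0], "hand": 100}, {"xyz": [5, -10.2, -9.4], "dr": [0, 0, 0], "hand": 100}, {"xyz": [5, -10.2, -9.4], "dr": [0, 0, 0], "hand": 100}, {"xyz": [5, -10.2, -9.4], "dr": [0, 0, 0], "hand": 100}, {"xyz": [12, -10.2, -9.4], "dr": [0, 0, 0], "hand": 100}, {"xyz": [14, -10.2, -9.4], "dr": [0, 0, 0], "hand": 100}, {"xyz": [14, -10.2, -9.4], "dr": [0, 0, 0], "hand": 100}]}}

```text
clock: 3.63
eef_pos: [0.4704, 0.2725, 0.0604]
ee_rot: [-0.233, -0.665, -0.231, 0.67]
force: [-0.6, -1.7, 0.2]
gripper_width: 0.0882
```

```bash
python3 mv.py 0.473 0.276 0.006 -51.6 0; python3 - <<'E'
from plant import get_image
import cv2,numpy as np
a=[]
for n,(u,v) in(("top",(177,235)),("scene",(350,165))):
    im=get_image(n);a.append(cv2.convertScaleAbs(cv2.resize(im[v-55:v+55,u-55:u+55],(396,396),interpolation=cv2.INTER_CUBIC),alpha=1.7))
cv2.imwrite("pics/pre.png",np.hstack(a)[:,:,::-1])
E
```

```text
clock 3.6333 pos [0.4704 0.2725 0.0604] phi -51.68 pit 0.01 F [-0.6 -1.7  0.2] w 0.0882 q [-0.19  0.54 -0.55  1.91  0.39  0.8  -1.86]
[0.473, 0.276, 0.006, -51.6, 0.0] xyz [5.44, -0.12, -0.46] dr [-0.0014, 0.0076, -0.0002] rows 2.0 1.0
```

View pics/pre.png

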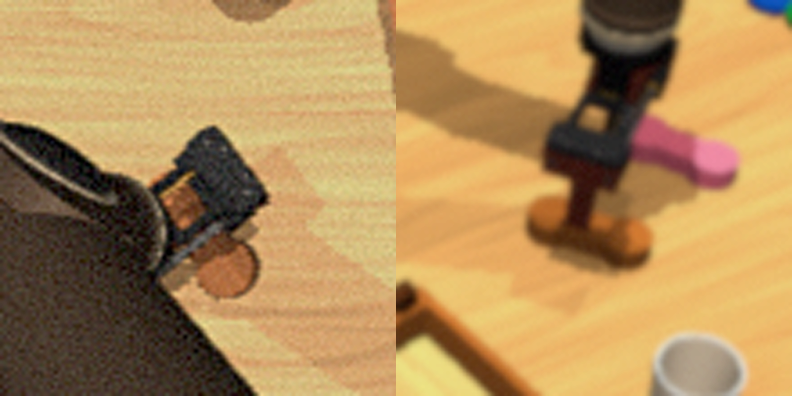

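The gripper straddles the waist of the plain-wood tile (scene panel, about (585,215)), so I'll descend and grasp.

{"op": "send_rows", "data": {"deltas": [{"xyz": [2, -0.1, -0.4], "dr": [0, 0.008, 0], "hand": 100}, {"xyz": [4, -0.1, -0.4], "dr": [0, 0.008, 0], "hand": 100}, {"xyz": [5.3, -0.1, -0.4], "dr": [0, 0.008, 0], "hand": 100}, {"xyz": [5.3, -0.1, -0.4], "dr": [0, 0.008, 0], "hand": 100}, {"xyz": [5.3, -0.1, -0.4], "dr": [0, 0.008, 0], "hand": 20}, {"xyz": [5.3, -0.1, -0.4], "dr": [0, 0.008, 0], "hand": 20}, {"xyz": [5.3, -0.1, -0.4], "dr": [0, 0.008, 0], "hand": 20}, {"xyz": [5.3, -0.1, -0.4], "dr": [0, 0.008, 0], "hand": 20}, {"xyz": [5.3, -0.1, -0.4], "dr": [0, 0.008, 0], "hand": 20}, {"xyz": [5.3, -0.1, -0.4], "dr": [0, 0.008, 0], "hand": 20}]}}

```text
clock: 4.57
eef_pos: [0.4747, 0.2775, 0.0119]
ee_rot: [0.232, 0.67, 0.233, -0.666]
force: [0.8, 0.1, -0.3]
gripper_width: 0.0511
```

```bash
python3 - <<'E'
import numpy as np
p=np.array([.600,.0325]);a=.189;R=np.array([[np.cos(a),-np.sin(a)],[np.sin(a),np.cos(a)]])
print(p+R@[-.012,0],"slot",p+R@[-.084,0])
E
python3 mv.py 0.588 0.030 0.16 -79.2 0
```

```text
[0.58821369 0.03024548] slot [0.51749582 0.01671835]
clock 4.5667 pos [0.4747 0.2775 0.0119] phi -51.67 pit 0.03 F [ 0.8  0.1 -0.3] w 0.0511 q [-0.23  0.61 -0.51  1.93  0.45  0.7  -1.91]
[0.588, 0.03, 0.16, -79.2, 0.0] xyz [-14.83, 26.45, 6.38] dr [0.4804, -0.0052, 0.0008] rows 8.0 4.0
```

{"op": "send_rows", "data": {"deltas": [{"xyz": [0.5, 0, 0], "dr": [0, 0, 0], "hand": 20}, {"xyz": [0.5, 0, 0], "dr": [0, 0, 0], "hand": 20}, {"xyz": [0.5, 0, 0], "dr": [0, 0, 0], "hand": 20}, {"xyz": [0.5, 0, 0], "dr": [0, 0, 0], "hand": 20}, {"xyz": [0.5, 0, 0], "dr": [0, 0, 0], "hand": 20}, {"xyz": [0.5, 0, 0], "dr": [0, 0, 0], "hand": 20}]}}

```text
clock: 5.07
eef_pos: [0.4746, 0.2775, 0.0068]
ee_rot: [0.232, 0.67, 0.233, -0.666]
force: [0.5, 0.0, -2.0]
gripper_width: 0.034
```

```bash
python3 mv.py 0.588 0.030 0.15 -79.2 0
```

```text
clock 5.0667 pos [0.4746 0.2775 0.0068] phi -51.67 pit 0.02 F [ 0.5  0.  -2. ] w 0.034 q [-0.24  0.62 -0.5   1.94  0.46  0.69 -1.92]
[0.588, 0.03, 0.15, -79.2, 0.0] xyz [-14.34, 26.45, 6.38] dr [0.4804, -0.0049, 0.0008] rows 8.0 4.0
```

{"op": "send_rows", "data": {"deltas": [{"xyz": [-4, 0, 0], "dr": [0, 0, 0], "hand": 20}, {"xyz": [-8, 0, 0], "dr": [0, 0, 0], "hand": 20}, {"xyz": [-12, 1, 0], "dr": [0, 0, 0], "hand": 20}, {"xyz": [-14.3, 6, 1.5], "dr": [0.1, -0.005, 0], "hand": 20}, {"xyz": [-14.3, 26.5, 6.4], "dr": [0.48, -0.005, 0], "hand": 20}, {"xyz": [-14.3, 26.5, 6.4], "dr": [0.48, -0.005, 0], "hand": 20}, {"xyz": [-14.3, 26.5, 6.4], "dr": [0.48, -0.005, 0], "hand": 20}, {"xyz": [-14.3, 26.5, 6.4], "dr": [0.48, -0.005, 0], "hand": 20}, {"xyz": [-14.3, 26.5, 6.4], "dr": [0.48, -0.005, 0], "hand": 20}, {"xyz": [-14.3, 26.5, 6.4], "dr": [0.48, -0.005, 0], "hand": 20}, {"xyz": [-14.3, 26.5, 6.4], "dr": [0.48, -0.005, 0], "hand": 20}, {"xyz": [-14.3, 26.5, 6.4], "dr": [0.48, -0.005, 0], "hand": 20}, {"xyz": [-10.3, 26.5, 6.4], "dr": [0.48, -0.005, 0], "hand": 20}, {"xyz": [-10.3, 26.5, 6.4], "dr": [0.48, -0.005, 0], "hand": 20}, {"xyz": [-10.3, 26.5, 6.4], "dr": [0.48, -0.005, 0], "hand": 20}]}}

```text
clock: 6.32
eef_pos: [0.586, 0.0312, 0.1083]
ee_rot: [-0.067, -0.702, -0.068, 0.706]
force: [1.2, 1.1, -0.9]
gripper_width: 0.034
```

```bash
python3 mv.py 0.588 0.030 0.018 -79.2 0; python3 - <<'E'
from plant import get_image
import cv2,numpy as np
a=[]
for n,(u,v) in(("top",(258,202)),("scene",(303,210))):
    im=get_image(n);a.append(cv2.convertScaleAbs(cv2.resize(im[v-55:v+55,u-55:u+55],(396,396),interpolation=cv2.INTER_CUBIC),alpha=1.7))
cv2.imwrite("pics/pre2.png",np.hstack(a)[:,:,::-1])
E
```

```text
clock 6.3167 pos [0.586  0.0312 0.1083] phi -79.02 pit -0.12 F [ 1.2  1.1 -0.9] w 0.034 q [ 0.18  0.51 -0.42  1.78  0.25  0.91 -1.73]
[0.588, 0.03, 0.018, -79.2, 0.0] xyz [9.02, 0.18, -0.21] dr [0.0031, 0.0051, 0.0021] rows 3.0 1.0
```

View pics/pre2.png

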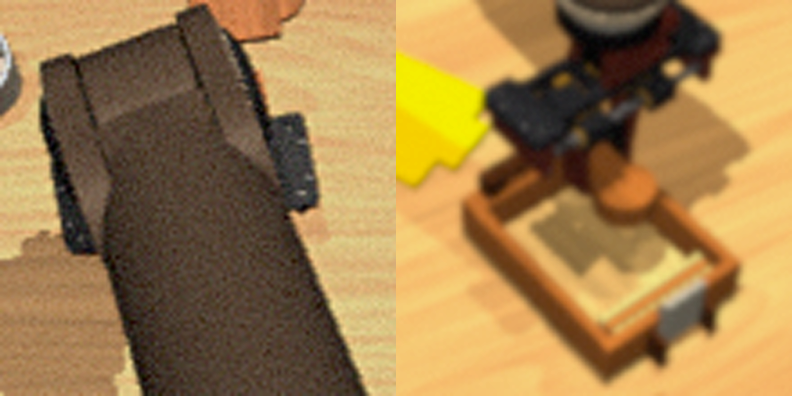

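{"op": "send_rows", "data": {"deltas": [{"xyz": [3, 0.2, -0.2], "dr": [0, 0.005, 0], "hand": 20}, {"xyz": [5.5, 0.2, -0.2], "dr": [0, 0.005, 0], "hand": 20}, {"xyz": [7.5, 0.2, -0.2], "dr": [0, 0.005, 0], "hand": 20}, {"xyz": [8.5, 0.2, -0.2], "dr": [0, 0.005, 0], "hand": 20}, {"xyz": [9.0, 0.2, -0.2], "dr": [0, 0.005, 0], "hand": 20}, {"xyz": [9.1, 0.2, -0.2], "dr": [0, 0.005, 0], "hand": 20}, {"xyz": [9.1, 0.2, -0.2], "dr": [0, 0.005, 0], "hand": 20}]}}

```text
clock: 7.0
eef_pos: [0.5915, 0.03, 0.0208]
ee_rot: [0.067, 0.706, 0.068, -0.702]
force: [-0.8, 0.3, -1.2]
gripper_width: 0.0338
```

```bash
python3 mv.py 0.588 0.030 0.017 -79.2 0
```

```text
clock 7.0 pos [0.5915 0.03   0.0208] phi -79.05 pit -0.07 F [-0.8  0.3 -1.2] w 0.0338 q [ 0.14  0.62 -0.38  1.83  0.32  0.74 -1.79]
[0.588, 0.03, 0.017, -79.2, 0.0] xyz [0.38, -0.06, 0.34] dr [0.0027, -0.0065, 0.0012] rows 1.0 1.0
```

Nudging 3 mm back and down, then releasing with only a partial opening so the fingers clear the walls.

{"op": "send_rows", "data": {"deltas": [{"xyz": [0.3, 0, 0.3], "dr": [0, 0, 0], "hand": 20}, {"xyz": [0.4, 0, 0.3], "dr": [0, 0, 0], "hand": 20}, {"xyz": [0.4, 0, 0.3], "dr": [0, 0, 0], "hand": 60}, {"xyz": [0.4, 0, 0.3], "dr": [0, 0, 0], "hand": 60}, {"xyz": [0.4, 0, 0.3], "dr": [0, 0, 0], "hand": 60}, {"xyz": [0.4, 0, 0.3], "dr": [0, 0, 0], "hand": 60}, {"xyz": [-2, 0, 0.3], "dr": [0, 0, 0], "hand": 60}, {"xyz": [-6, 0, 0.3], "dr": [0, 0, 0], "hand": 60}, {"xyz": [-10, 0, 0.3], "dr": [0, 0, 0], "hand": 60}, {"xyz": [-14, 0, 0.3], "dr": [0, 0, 0], "hand": 60}, {"xyz": [-16, 0, 0.3], "dr": [0, 0, 0], "hand": 60}]}}

```text
clock: 7.92
eef_pos: [0.5893, 0.0296, 0.186]
ee_rot: [0.067, 0.708, 0.068, -0.7]
force: [0.3, -0.6, 0.2]
gripper_width: 0.0528
```

```bash
python3 - <<'E'
import numpy as np
p=np.array([.4198,-.288]);a=.057
print("rib",p+.1275*np.array([np.cos(a),np.sin(a)]))
E
python3 mv.py 0.547 -0.281 0.15 3.3 0
python3 - <<'E'
from plant import get_image
import cv2,numpy as np
a=[]
for n,(u,v) in(("top",(258,202)),("scene",(303,210))):
    im=get_image(n);a.append(cv2.convertScaleAbs(cv2.resize(im[v-55:v+55,u-55:u+55],(396,396),interpolation=cv2.INTER_CUBIC),alpha=1.7))
cv2.imwrite("pics/p3.png",np.hstack(a)[:,:,::-1])
E
```

```text
rib [ 0.54709293 -0.28073643]
clock 7.9167 pos [0.5893 0.0296 0.186 ] phi -79.04 pit -0.03 F [ 0.3 -0.6  0.2] w 0.0528 q [ 0.21  0.42 -0.45  1.71  0.21  1.04 -1.69]
[0.547, -0.281, 0.15, 3.3, 0.0] xyz [3.46, 29.69, 10.1] dr [-1.437, -0.0105, -0.0084] rows 8.0 12.0
```

View pics/p3.png

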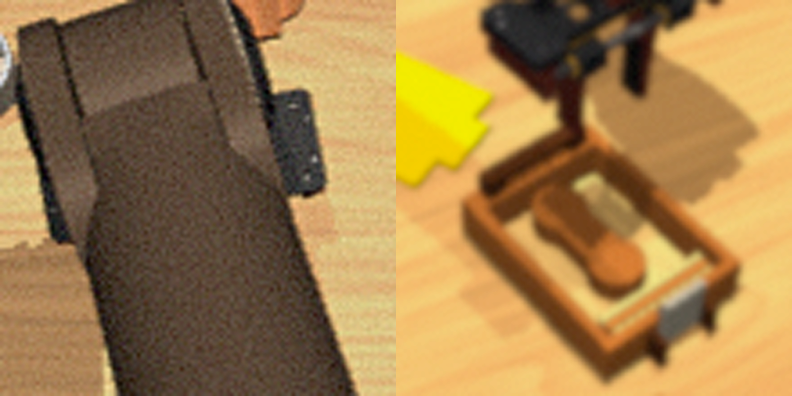

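The tile lies flat, lengthways in the bay (scene panel, about (590,240)). Next I'll move over the lid's rib.

{"op": "send_rows", "data": {"deltas": [{"xyz": [0, 29.7, 10.1], "dr": [-1.437, -0.01, -0.008], "hand": 80}, {"xyz": [0, 29.7, 10.1], "dr": [-1.437, -0.01, -0.008], "hand": 80}, {"xyz": [0, 29.7, 10.1], "dr": [-1.437, -0.01, -0.008], "hand": 80}, {"xyz": [0, 29.7, 10.1], "dr": [-1.437, -0.01, -0.008], "hand": 80}, {"xyz": [0, 29.7, 10.1], "dr": [-1.437, -0.01, -0.008], "hand": 80}, {"xyz": [0, 29.7, 10.1], "dr": [-1.437, -0.01, -0.008], "hand": 80}, {"xyz": [0, 29.7, 10.1], "dr": [-1.437, -0.01, -0.008], "hand": 80}, {"xyz": [0, 29.7, 10.1], "dr": [-1.437, -0.01, -0.008], "hand": 80}, {"xyz": [3.5, 29.7, 10.1], "dr": [-1.437, -0.01, -0.008], "hand": 80}, {"xyz": [6, 29.7, 10.1], "dr": [-1.437, -0.01, -0.008], "hand": 80}, {"xyz": [8, 29.7, 10.1], "dr": [-1.437, -0.01, -0.008], "hand": 80}, {"xyz": [9, 29.7, 10.1], "dr": [-1.437, -0.01, -0.008], "hand": 80}, {"xyz": [9, 29.7, 10.1], "dr": [-1.437, -0.01, -0.008], "hand": 80}, {"xyz": [9, 29.7, 10.1], "dr": [-1.437, -0.01, -0.008], "hand": 80}]}}

```text
clock: 9.18
eef_pos: [0.5478, -0.2806, 0.0928]
ee_rot: [0.513, 0.487, 0.514, -0.486]
force: [-0.7, -0.0, -0.5]
gripper_width: 0.0703
```

```bash
python3 mv.py 0.547 -0.281 0.01 3.3 0
cat > fitbay.py <<'E'
from h import *
from plant import nets,get_image
import sys
tag=sys.argv[1]
ims={n:get_image(n) for n in("top","scene")}
for n in ims: cv2.imwrite(f"pics/full_{n}_{tag}.png",cv2.convertScaleAbs(ims[n],alpha=1.6)[:,:,::-1])
E
python3 fitbay.py a
```

```text
clock 9.1833 pos [ 0.5478 -0.2806  0.0928] phi 3.12 pit 0.05 F [-0.7 -0.  -0.5] w 0.0703 q [ 0.84  0.62 -0.63  1.71  0.43  0.95  0.1 ]
[0.547, -0.281, 0.01, 3.3, 0.0] xyz [8.28, -0.09, 0.05] dr [-0.0032, -0.0017, -0.0009] rows 2.0 1.0
```

View pics/full_top_a.png

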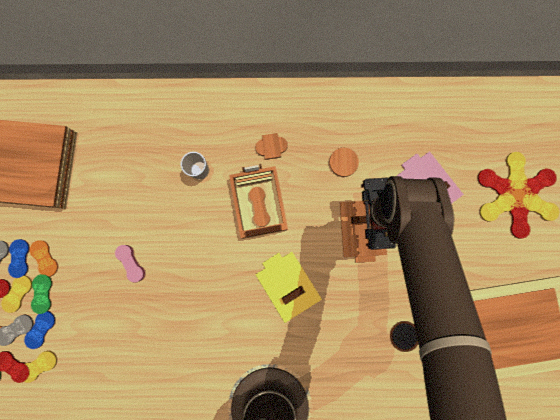

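View pics/full_scene_a.png

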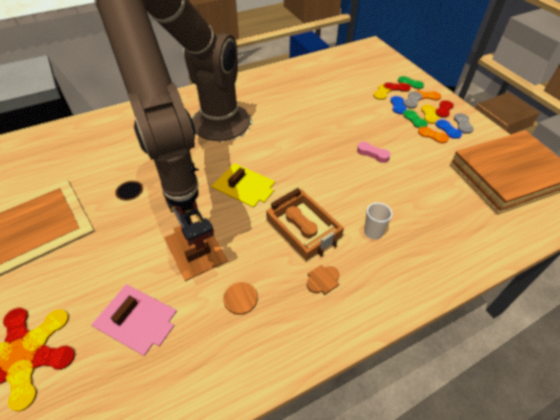

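```bash
python3 - <<'E'
from h import *
from plant import nets
p=np.array([.600,.0325]);a=.189;R=np.array([[np.cos(a),-np.sin(a)],[np.sin(a),np.cos(a)]])
T2=[V+[0,0,.010] for V in TILE]
for c in("top","scene"):
    for d in nets.trace(c,"tile_centre")[:3]:
        m=d["pixels"];ys,xs=np.nonzero(m)
        w=unproj(c,(xs.mean(),ys.mean()),.03)
        if abs(w[0]-.59)<.06 and abs(w[1]-.03)<.07:
            x,e=fit({c:m},T2,(.588,.03,.19));print(c,d["confidence"],m.sum(),x.round(4),round(e,3),"in bay",R.T@(x[:2]-p)+[.012,0])
E
```

```text
top 0.69 523 [0.5861 0.0288 0.1658] 0.061 in bay [-0.00230753 -0.00104862]
scene 0.93 554 [0.5862 0.0306 0.1992] 0.061 in bay [-0.00187618  0.00077054]
```

{"op": "send_rows", "data": {"deltas": [{"xyz": [3, -0.1, 0], "dr": [0, 0, 0], "hand": 80}, {"xyz": [6, -0.1, 0], "dr": [0, 0, 0], "hand": 80}, {"xyz": [7.5, -0.1, 0], "dr": [0, 0, 0], "hand": 80}, {"xyz": [8.1, -0.1, 0], "dr": [0, 0, 0], "hand": 80}, {"xyz": [8.1, -0.1, 0], "dr": [0, 0, 0], "hand": 80}]}}

```text
clock: 9.8
eef_pos: [0.5481, -0.2808, 0.0134]
ee_rot: [0.514, 0.487, 0.513, -0.485]
force: [0.2, 0.5, -0.4]
gripper_width: 0.07
```

```bash
python3 mv.py 0.547 -0.281 0.01 3.3 0
```

```text
clock 9.8 pos [ 0.5481 -0.2808  0.0134] phi 3.18 pit 0.14 F [ 0.2  0.5 -0.4] w 0.07 q [ 0.8   0.71 -0.58  1.76  0.51  0.82  0.03]
[0.547, -0.281, 0.01, 3.3, 0.0] xyz [0.34, -0.11, 0.01] dr [-0.0021, 0.0003, -0.0025] rows 1.0 1.0
```

{"op": "send_rows", "data": {"deltas": [{"xyz": [0.3, -0.1, 0], "dr": [0, 0, 0], "hand": 80}, {"xyz": [0.3, -0.1, 0], "dr": [0, 0, 0], "hand": 5}, {"xyz": [0.3, -0.1, 0], "dr": [0, 0, 0], "hand": 5}, {"xyz": [0.3, -0.1, 0], "dr": [0, 0, 0], "hand": 5}, {"xyz": [0.3, -0.1, 0], "dr": [0, 0, 0], "hand": 5}, {"xyz": [0.3, -0.1, 0], "dr": [0, 0, 0], "hand": 5}, {"xyz": [0.3, -0.1, 0], "dr": [0, 0, 0], "hand": 5}, {"xyz": [0.3, -0.1, 0], "dr": [0, 0, 0], "hand": 5}, {"xyz": [0.3, -0.1, 0], "dr": [0, 0, 0], "hand": 5}, {"xyz": [0.3, -0.1, 0], "dr": [0, 0, 0], "hand": 5}, {"xyz": [0.3, -0.1, 0], "dr": [0, 0, 0], "hand": 5}, {"xyz": [0.3, -0.1, 0], "dr": [0, 0, 0], "hand": 5}, {"xyz": [0.3, -0.1, 0], "dr": [0, 0, 0], "hand": 5}]}}

```text
clock: 10.88
eef_pos: [0.5469, -0.2809, 0.0104]
ee_rot: [0.514, 0.486, 0.513, -0.485]
force: [-0.6, 0.3, 2.2]
gripper_width: 0.0199
```

```bash
python3 mv.py
```

```text
clock 10.8833 pos [ 0.5469 -0.2809  0.0104] phi 3.17 pit 0.13 F [-0.6  0.3  2.2] w 0.0199 q [ 0.8   0.72 -0.57  1.77  0.51  0.81  0.03]
```

```bash
cat > lid.py <<'E'
# lid.py  (x y z mm tip in slot frame, pitch deg) ... -> mv.py targets
import sys,numpy as np,subprocess
SL=np.array([.5175,.0167,.05]);YAW=10.83
G=np.array([.1275,0,.0104])
a=list(map(float,sys.argv[1:]));out=[]
c,s=np.cos(np.deg2rad(YAW)),np.sin(np.deg2rad(YAW));Rz=np.array([[c,-s,0],[s,c,0],[0,0,1]])
for i in range(0,len(a),4):
    t=np.deg2rad(a[i+3]);Ry=np.array([[np.cos(t),0,-np.sin(t)],[0,1,0],[np.sin(t),0,np.cos(t)]])
    p=SL+Rz@(np.array(a[i:i+3])/1000+Ry@G);out+=[*p.round(5),YAW,a[i+3]]
subprocess.run(["python3","mv.py",*map(str,out)])
from plant import r
from scipy.spatial.transform import Rotation as Ro
st=r.get_state();R=Ro.from_quat(st["ee_rot"][[1,2,3,0]]).as_matrix()
L=np.c_[R[:,1],-R[:,2],-R[:,0]]  # lid axes
print("lid tip now in slot mm",(Rz.T@(st["eef_pos"]-L@G-SL)*1000).round(1),"moment",st["moment"].round(2))
E
python3 lid.py 20 0 100 12 20 0 4 12
```

```text
clock 10.8833 pos [ 0.5469 -0.2809  0.0104] phi 3.17 pit 0.13 F [-0.6  0.3  2.2] w 0.0199 q [ 0.8   0.72 -0.57  1.77  0.51  0.81  0.03]
[0.65751, 0.04348, 0.18668, 10.83, 12.0] xyz [-17.61, 12.88, -31.77] dr [-0.1331, 0.0144, 0.2069] rows 10.0 2.0
[0.65751, 0.04348, 0.09068, 10.83, 12.0] xyz [-8.01, 12.86, -31.77] dr [-0.1331, 0.0144, 0.2069] rows 9.0 2.0
lid tip now in slot mm [-153.3 -280.8  -50.3] moment [ 0.02  0.3  -0.07]
```

{"op": "send_rows", "data": {"deltas": [{"xyz": [-3, 0, 0], "dr": [0, 0, 0], "hand": 5}, {"xyz": [-7, 0, 0], "dr": [0, 0, 0], "hand": 5}, {"xyz": [-11, 0, 0], "dr": [0, 0, 0], "hand": 5}, {"xyz": [-15, 0, -2], "dr": [0, 0, 0.05], "hand": 5}, {"xyz": [-17.6, 2.5, -5], "dr": [-0.03, 0, 0.1], "hand": 5}, {"xyz": [-17.6, 4, -8.5], "dr": [-0.06, 0.01, 0.2], "hand": 5}, {"xyz": [-17.6, 5.5, -12], "dr": [-0.1, 0.014, 0.207], "hand": 5}, {"xyz": [-17.6, 7, -15.5], "dr": [-0.13, 0.014, 0.207], "hand": 5}, {"xyz": [-17.6, 8.5, -19], "dr": [-0.13, 0.014, 0.207], "hand": 5}, {"xyz": [-17.6, 10, -22.5], "dr": [-0.13, 0.014, 0.207], "hand": 5}, {"xyz": [-17.6, 11.5, -26], "dr": [-0.133, 0.014, 0.207], "hand": 5}, {"xyz": [-17.6, 12.5, -29.5], "dr": [-0.133, 0.014, 0.207], "hand": 5}, {"xyz": [-17.6, 12.9, -31.8], "dr": [-0.133, 0.014, 0.207], "hand": 5}, {"xyz": [-17.6, 12.9, -31.8], "dr": [-0.133, 0.014, 0.207], "hand": 5}, {"xyz": [-17.6, 12.9, -31.8], "dr": [-0.133, 0.014, 0.207], "hand": 5}, {"xyz": [-14, 12.9, -31.8], "dr": [-0.133, 0.014, 0.207], "hand": 5}, {"xyz": [-14, 12.9, -31.8], "dr": [-0.133, 0.014, 0.207], "hand": 5}, {"xyz": [-14, 12.9, -31.8], "dr": [-0.133, 0.014, 0.207], "hand": 5}]}}

```text
clock: 12.38
eef_pos: [0.6563, 0.0416, 0.1488]
ee_rot: [0.588, 0.504, 0.495, -0.393]
force: [0.2, 0.1, -0.1]
gripper_width: 0.0199
```

```bash
python3 lid.py 20 0 30 12 20 0 4 12; python3 fitbay.py b; python3 - <<'E'
import cv2,numpy as np
a=[]
for n,(u,v) in(("top",(258,202)),("scene",(290,200))):
    im=cv2.imread(f"pics/full_{n}_b.png");a.append(cv2.resize(im[v-60:v+60,u-60:u+60],(396,396),interpolation=cv2.INTER_CUBIC))
cv2.imwrite("pics/p4.png",np.hstack(a))
E
```

```text
clock 12.3833 pos [0.6563 0.0416 0.1488] phi 10.73 pit 11.73 F [ 0.2  0.1 -0.1] w 0.0199 q [ 0.39  0.53 -0.72  1.75  0.48  0.82 -0.33]
[0.65751, 0.04348, 0.11668, 10.83, 12.0] xyz [3.17, -0.5, -0.16] dr [-0.0017, 0.0011, 0.0047] rows 1.0 1.0
[0.65751, 0.04348, 0.09068, 10.83, 12.0] xyz [5.72, -1.03, -0.17] dr [-0.0017, 0.0011, 0.0047] rows 2.0 1.0
lid tip now in slot mm [18.3 -1.4 62.6] moment [-0.11  0.16 -0.  ]
```

View pics/p4.png

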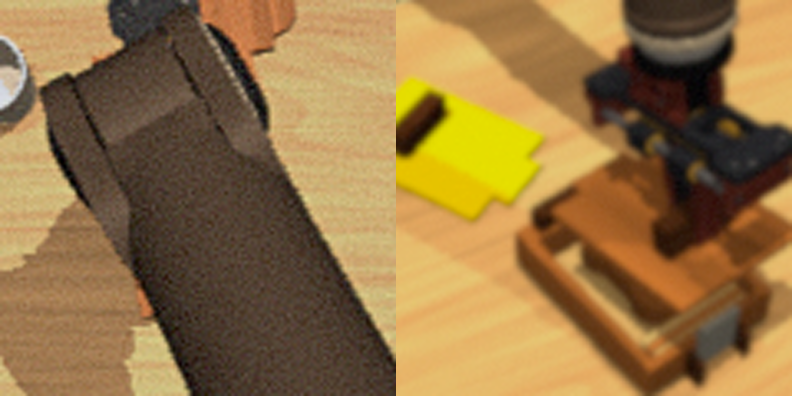

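{"op": "send_rows", "data": {"deltas": [{"xyz": [2.5, -0.5, -0.2], "dr": [0, 0, 0.005], "hand": 5}, {"xyz": [4.5, -0.8, -0.2], "dr": [0, 0, 0.005], "hand": 5}, {"xyz": [5.5, -1.0, -0.2], "dr": [0, 0, 0.005], "hand": 5}, {"xyz": [5.7, -1.0, -0.2], "dr": [0, 0, 0.005], "hand": 5}, {"xyz": [5.7, -1.0, -0.2], "dr": [0, 0, 0.005], "hand": 5}, {"xyz": [5.7, -1.0, -0.2], "dr": [0, 0, 0.005], "hand": 5}]}}

```text
clock: 12.98
eef_pos: [0.6607, 0.0452, 0.095]
ee_rot: [0.59, 0.507, 0.493, -0.39]
force: [0.1, 0.9, -1.1]
gripper_width: 0.02
```

```bash
cat > ov.py <<'E'
import sys
from h import *
from plant import r,get_image
from scipy.spatial.transform import Rotation as Ro
st=r.get_state();R=Ro.from_quat(st["ee_rot"][[1,2,3,0]]).as_matrix();L=np.c_[R[:,1],-R[:,2],-R[:,0]]
tip=st["eef_pos"]-L@np.array([.1275,0,.0104])
out=[]
for c,(u,v) in(("scene",(295,205)),):
    im=cv2.convertScaleAbs(get_image(c),alpha=1.7)[:,:,::-1]
    big=cv2.resize(im[v-60:v+60,u-75:u+75],None,fx=5,fy=5,interpolation=cv2.INTER_CUBIC)
    cv2.imwrite(f"pics/ovraw_{sys.argv[1]}.png",big)
    def dr(parts,Rm,t,col):
        for V in parts:
            for z in set(V[:,2]):
                uv=(proj(c,V[V[:,2]==z]@Rm.T+t)+.5-[u-75,v-60])*5
                cv2.polylines(big,[cv2.convexHull(uv.astype(np.int32))],True,col,1)
    dr(LID,L,tip,(255,0,0))
    a=.189;dr(CASE,np.array([[np.cos(a),-np.sin(a),0],[np.sin(a),np.cos(a),0],[0,0,1]]),[.6,.0325,0],(0,255,0))
    cv2.imwrite(f"pics/ov_{sys.argv[1]}.png",big)
E
python3 lid.py 20 0 4 12 -8 0 4 12;python3 ov.py c
```

```text
clock 12.9833 pos [0.6607 0.0452 0.095 ] phi 10.74 pit 12.4 F [ 0.1  0.9 -1.1] w 0.02 q [ 0.35  0.59 -0.66  1.79  0.55  0.71 -0.4 ]
[0.65751, 0.04348, 0.09068, 10.83, 12.0] xyz [0.35, -0.43, 0.11] dr [-0.0016, 0.0009, -0.0071] rows 1.0 1.0
[0.63001, 0.03822, 0.09068, 10.83, 12.0] xyz [-0.25, -3.17, 0.12] dr [-0.0016, 0.0009, -0.0071] rows 1.0 1.0
lid tip now in slot mm [23.7  1.3  7.5] moment [-0.12  0.1   0.  ]
```

View pics/ov_c.png

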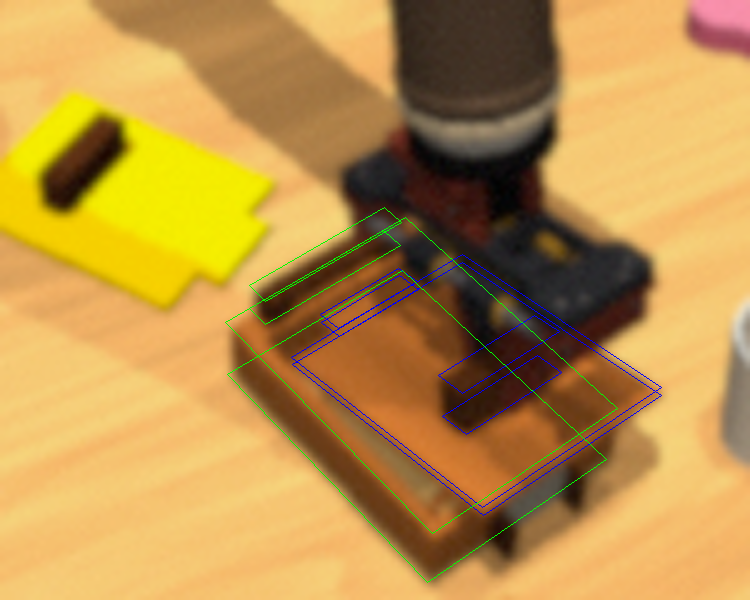

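View pics/ovraw_c.png

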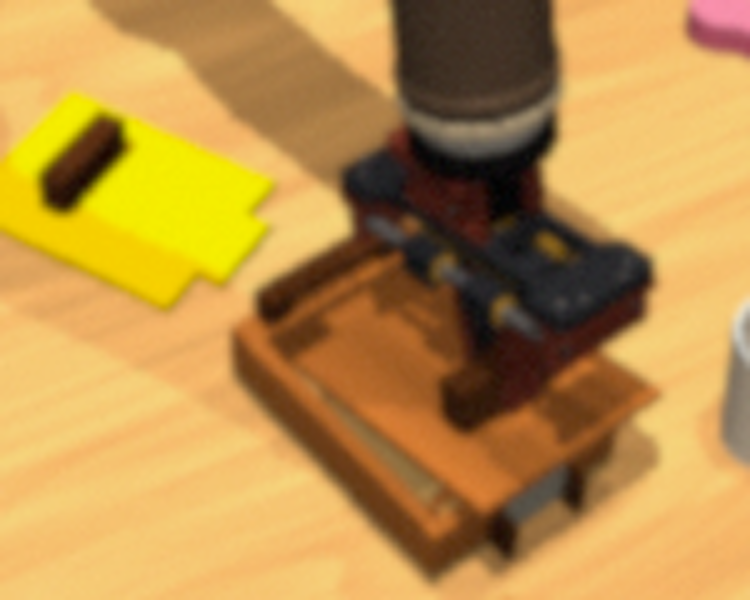

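```bash
sed -i 's/\.5175,\.0167,\.05/.5207,.0169,.05/;s/10\.83/10.75/' lid.py; python3 lid.py 12 0 4 12 6 0 4 12 -2 0 4 12 -12 0 4 12
```

```text
clock 13.0333 pos [0.6608 0.0452 0.0952] phi 10.74 pit 12.42 F [ 0.4  0.2 -1.7] w 0.0198 q [ 0.35  0.59 -0.66  1.79  0.55  0.71 -0.4 ]
[0.65289, 0.042, 0.09068, 10.75, 12.0] xyz [0.26, -0.91, 0.17] dr [-0.0001, 0.0007, -0.0074] rows 1.0 1.0
[0.647, 0.04088, 0.09068, 10.75, 12.0] xyz [0.13, -1.5, 0.17] dr [-0.0001, 0.0007, -0.0074] rows 1.0 1.0
[0.63914, 0.03939, 0.09068, 10.75, 12.0] xyz [-0.04, -2.28, 0.17] dr [-0.0001, 0.0007, -0.0074] rows 1.0 1.0
[0.62931, 0.03752, 0.09068, 10.75, 12.0] xyz [-0.25, -3.26, 0.17] dr [-0.0001, 0.0007, -0.0074] rows 1.0 1.0
lid tip now in slot mm [20.6  1.7  7.6] moment [-0.08  0.17  0.  ]
```

{"op": "send_rows", "data": {"deltas": [{"xyz": [0.3, -0.5, 0.2], "dr": [0, 0, -0.007], "hand": 5}, {"xyz": [0.3, -1.0, 0.2], "dr": [0, 0, -0.007], "hand": 5}, {"xyz": [0.3, -1.3, 0.2], "dr": [0, 0, -0.007], "hand": 5}, {"xyz": [0.3, -1.3, 0.2], "dr": [0, 0, -0.007], "hand": 5}, {"xyz": [0.3, -1.3, 0.2], "dr": [0, 0, -0.007], "hand": 5}, {"xyz": [0.3, -1.3, 0.2], "dr": [0, 0, -0.007], "hand": 5}]}}

```text
clock: 13.53
eef_pos: [0.6494, 0.041, 0.0897]
ee_rot: [0.589, 0.506, 0.494, -0.392]
force: [1.2, -0.3, -1.4]
gripper_width: 0.0198
```

```bash
python3 lid.py 4 0 3.5 12 -2 0 3.5 12 -8 0 3.5 12 -12 0 3.5 12; python3 ov.py d
```

```text
clock 13.5333 pos [0.6494 0.041  0.0897] phi 10.74 pit 12.04 F [ 1.2 -0.3 -1.4] w 0.0198 q [ 0.35  0.58 -0.66  1.82  0.55  0.7  -0.4 ]
[0.64503, 0.0405, 0.09018, 10.75, 12.0] xyz [-0.14, -0.42, -0.03] dr [-0.0002, 0.0007, -0.0008] rows 1.0 1.0
[0.63914, 0.03939, 0.09018, 10.75, 12.0] xyz [-0.27, -1.01, -0.03] dr [-0.0002, 0.0007, -0.0008] rows 1.0 1.0
[0.63324, 0.03827, 0.09018, 10.75, 12.0] xyz [-0.39, -1.6, -0.03] dr [-0.0002, 0.0007, -0.0008] rows 1.0 1.0
[0.62931, 0.03752, 0.09018, 10.75, 12.0] xyz [-0.48, -1.99, -0.03] dr [-0.0002, 0.0007, -0.0008] rows 1.0 1.0
lid tip now in slot mm [ 8.5 -0.3  2.9] moment [-0.11  0.13 -0.03]
```

View pics/ovraw_d.png

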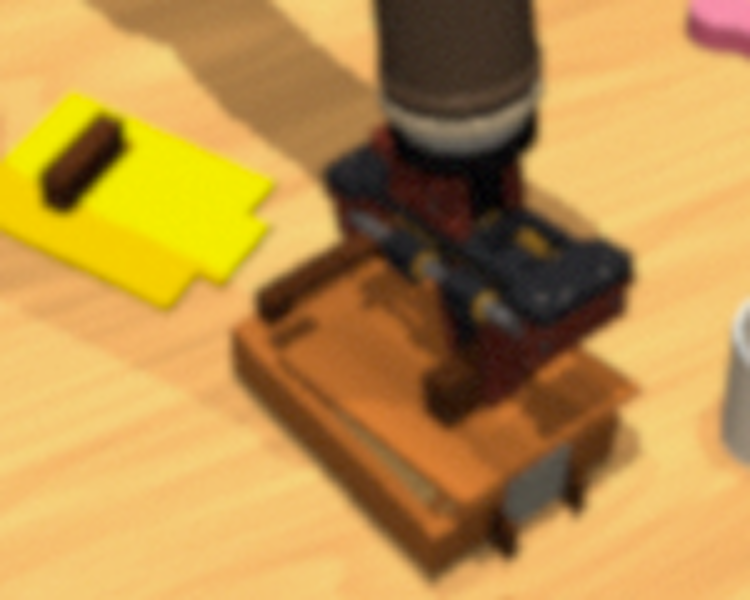

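The lid sits just short of the bridge (tongue near (315,330)) and is aligned with the case, so I'll insert it.

{"op": "send_rows", "data": {"deltas": [{"xyz": [-0.15, -0.4, 0], "dr": [0, 0, 0], "hand": 5}, {"xyz": [-0.3, -0.8, 0], "dr": [0, 0, 0], "hand": 5}, {"xyz": [-0.35, -1.2, 0], "dr": [0, 0, 0], "hand": 5}, {"xyz": [-0.4, -1.6, 0], "dr": [0, 0, 0], "hand": 5}, {"xyz": [-0.4, -1.6, 0], "dr": [0, 0, 0], "hand": 5}]}}

```text
clock: 14.0
eef_pos: [0.6322, 0.0377, 0.09]
ee_rot: [0.589, 0.505, 0.494, -0.392]
force: [-0.3, 0.2, -0.5]
gripper_width: 0.0197
```

```bash
python3 lid.py -8 0 3 12 -14 0 3 12
```

```text
clock 14.0 pos [0.6322 0.0377 0.09  ] phi 10.75 pit 11.99 F [-0.3  0.2 -0.5] w 0.0197 q [ 0.37  0.56 -0.67  1.86  0.55  0.68 -0.4 ]
[0.63324, 0.03827, 0.08968, 10.75, 12.0] xyz [0.06, 0.1, -0.04] dr [-0.0, 0.0011, 0.0001] rows 1.0 1.0
[0.62735, 0.03715, 0.08968, 10.75, 12.0] xyz [-0.07, -0.49, -0.04] dr [-0.0, 0.0011, 0.0001] rows 1.0 1.0
lid tip now in slot mm [-9.1 -0.4  3.4] moment [-0.04  0.13  0.  ]
```

{"op": "send_rows", "data": {"deltas": [{"xyz": [-0.05, -0.2, 0], "dr": [0, 0, 0], "hand": 5}, {"xyz": [-0.05, -0.4, 0], "dr": [0, 0, 0], "hand": 5}, {"xyz": [-0.05, -0.5, 0], "dr": [0, 0, 0], "hand": 5}, {"xyz": [-0.05, -0.5, 0], "dr": [0, 0, 0], "hand": 5}]}}

```text
clock: 14.33
eef_pos: [0.6304, 0.0374, 0.0913]
ee_rot: [0.59, 0.507, 0.493, -0.39]
force: [7.5, 0.6, -1.5]
gripper_width: 0.0203
```

```bash
python3 lid.py -11 0 3 12 -14 0 3 12; python3 ov.py e
```

```text
clock 14.3333 pos [0.6304 0.0374 0.0913] phi 10.76 pit 12.38 F [ 7.5  0.6 -1.5] w 0.0203 q [ 0.37  0.55 -0.67  1.87  0.55  0.67 -0.41]
[0.63029, 0.03771, 0.08968, 10.75, 12.0] xyz [0.16, -0.04, -0.03] dr [0.0002, 0.0006, -0.0067] rows 1.0 1.0
[0.62735, 0.03715, 0.08968, 10.75, 12.0] xyz [0.09, -0.33, -0.03] dr [0.0002, 0.0006, -0.0067] rows 1.0 1.0
lid tip now in slot mm [-10.7  -0.4   3.8] moment [ 0.18 -1.78 -0.02]
```

View pics/ovraw_e.png

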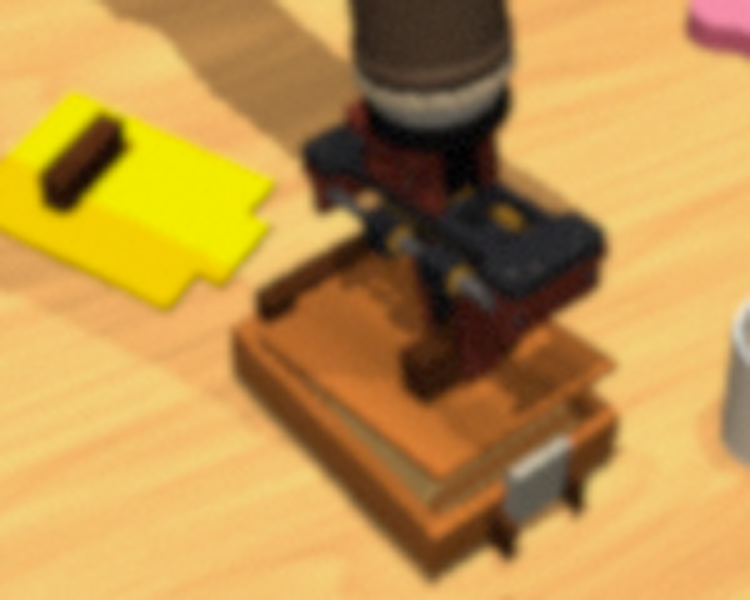

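```bash
python3 lid.py -11 0 2 9 -11 0 1 6
```

```text
clock 14.3833 pos [0.6304 0.0374 0.0913] phi 10.76 pit 12.38 F [ 6.7  1.2 -1.9] w 0.0196 q [ 0.37  0.55 -0.67  1.87  0.55  0.67 -0.41]
[0.63201, 0.03803, 0.08222, 10.75, 9.0] xyz [0.92, -0.03, -0.03] dr [0.0001, 0.0006, -0.0589] rows 1.0 1.0
[0.6334, 0.0383, 0.07467, 10.75, 6.0] xyz [1.69, -0.05, -0.03] dr [0.0001, 0.0006, -0.1113] rows 1.0 1.0
lid tip now in slot mm [-10.7  -0.3   3.8] moment [ 0.12 -1.77  0.  ]
```

{"op": "send_rows", "data": {"deltas": [{"xyz": [0.5, -0.05, 0], "dr": [0, 0, -0.03], "hand": 5}, {"xyz": [0.9, -0.05, 0], "dr": [0, 0, -0.06], "hand": 5}, {"xyz": [1.3, -0.05, 0], "dr": [0, 0, -0.085], "hand": 5}, {"xyz": [1.7, -0.05, 0], "dr": [0, 0, -0.11], "hand": 5}, {"xyz": [1.7, -0.05, 0], "dr": [0, 0, -0.11], "hand": 5}]}}

```text
clock: 14.8
eef_pos: [0.6338, 0.0381, 0.0738]
ee_rot: [0.567, 0.479, 0.52, -0.422]
force: [-0.7, -0.5, -1.9]
gripper_width: 0.0201
```

```bash
python3 lid.py -11 0 0 3 -11 0 0 0 -11 0 -2 -1
```

```text
clock 14.8 pos [0.6338 0.0381 0.0738] phi 10.74 pit 5.99 F [-0.7 -0.5 -1.9] w 0.0201 q [ 0.34  0.63 -0.66  1.77  0.52  0.81 -0.38]
[0.63445, 0.0385, 0.06706, 10.75, 3.0] xyz [0.68, 0.0, -0.02] dr [-0.0002, -0.0, -0.0521] rows 1.0 1.0
[0.63516, 0.03863, 0.0604, 10.75, 0.0] xyz [1.35, 0.0, -0.02] dr [-0.0002, -0.0, -0.1045] rows 1.0 1.0
[0.63531, 0.03866, 0.05617, 10.75, -1.0] xyz [1.77, -0.03, -0.02] dr [-0.0002, -0.0, -0.122] rows 1.0 1.0
lid tip now in slot mm [-10.7  -0.2   0.2] moment [-0.07  0.02  0.  ]
```

Great. Next I'll press down to 0° with a small overshoot.

{"op": "send_rows", "data": {"deltas": [{"xyz": [0.35, -0.02, 0], "dr": [0, 0, -0.026], "hand": 5}, {"xyz": [0.7, -0.02, 0], "dr": [0, 0, -0.052], "hand": 5}, {"xyz": [1.05, -0.02, 0], "dr": [0, 0, -0.08], "hand": 5}, {"xyz": [1.4, -0.02, 0], "dr": [0, 0, -0.105], "hand": 5}, {"xyz": [1.5, -0.02, 0], "dr": [0, 0, -0.11], "hand": 5}, {"xyz": [1.5, -0.02, 0], "dr": [0, 0, -0.11], "hand": 5}]}}

```text
clock: 15.3
eef_pos: [0.6346, 0.0382, 0.0602]
ee_rot: [0.543, 0.449, 0.546, -0.453]
force: [-6.8, -2.0, 10.0]
gripper_width: 0.0199
```

```bash
python3 lid.py -11 0 0 0 -11 0 -2 -1; python3 ov.py f
```

```text
clock 15.3 pos [0.6346 0.0382 0.0602] phi 10.72 pit -0.36 F [-6.8 -2.  10. ] w 0.0199 q [ 0.31  0.7  -0.65  1.68  0.5   0.95 -0.35]
[0.63516, 0.03863, 0.0604, 10.75, 0.0] xyz [-0.02, 0.06, -0.03] dr [-0.0004, 0.001, 0.0063] rows 1.0 1.0
[0.63531, 0.03866, 0.05617, 10.75, -1.0] xyz [0.4, 0.08, -0.03] dr [-0.0004, 0.001, -0.0112] rows 1.0 1.0
lid tip now in slot mm [-11.6  -0.3   0.6] moment [-0.35  0.96  0.  ]
```

View pics/ovraw_f.png

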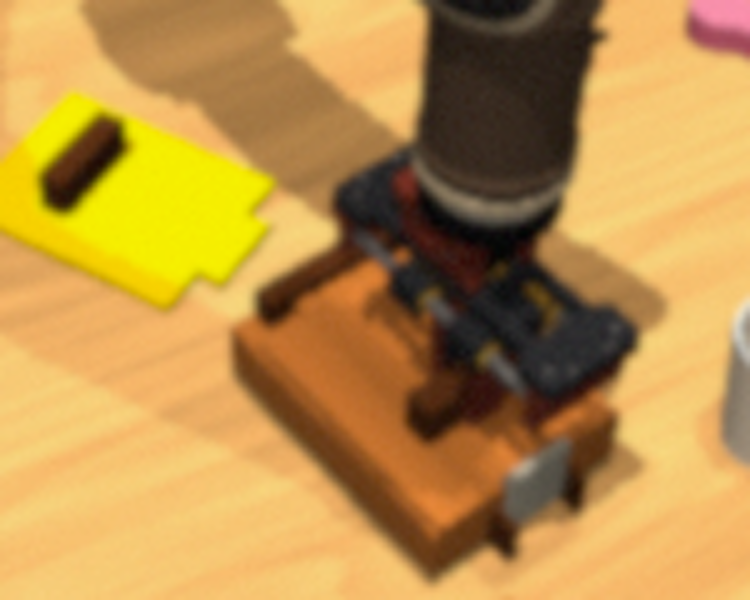

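The lid looks flat at the rear and the wrist pose agrees. I'll press once more to be sure, then release and check.

{"op": "send_rows", "data": {"deltas": [{"xyz": [0.3, 0, 0], "dr": [0, 0, 0.006], "hand": 5}, {"xyz": [0.5, 0, 0], "dr": [0, 0, 0.006], "hand": 5}, {"xyz": [0.5, 0, 0], "dr": [0, 0, 0.006], "hand": 5}, {"xyz": [0.1, 0, 0], "dr": [0, 0, 0.006], "hand": 5}, {"xyz": [0.0, 0, 0], "dr": [0, 0, 0.006], "hand": 40}, {"xyz": [0.0, 0, 0], "dr": [0, 0, 0.006], "hand": 50}, {"xyz": [0.0, 0, 0], "dr": [0, 0, 0.006], "hand": 50}, {"xyz": [0.0, 0, 0], "dr": [0, 0, 0.006], "hand": 50}, {"xyz": [-0.5, 0, 0], "dr": [0, 0, 0.006], "hand": 50}, {"xyz": [-3, 0, 0], "dr": [0, 0, 0.006], "hand": 50}, {"xyz": [-6, 0, 0], "dr": [0, 0, 0.006], "hand": 50}, {"xyz": [-10, 0, 0], "dr": [0, 0, 0.006], "hand": 50}, {"xyz": [-14, 0, 0], "dr": [0, 0, 0.006], "hand": 50}, {"xyz": [-14, -10, 0], "dr": [0, 0, 0.006], "hand": 50}, {"xyz": [-14, -10, 15], "dr": [0, 0, 0.006], "hand": 50}, {"xyz": [-14, -10, 25], "dr": [0, 0, 0.006], "hand": 50}, {"xyz": [-14, -10, 25], "dr": [0, 0, 0.006], "hand": 50}, {"xyz": [-14, -10, 25], "dr": [0, 0, 0.006], "hand": 50}, {"xyz": [-14, -10, 25], "dr": [0, 0, 0.006], "hand": 50}, {"xyz": [-14, -10, 25], "dr": [0, 0, 0.006], "hand": 50}]}}

```text
clock: 17.02
eef_pos: [0.5834, -0.2205, 0.2013]
ee_rot: [0.545, 0.451, 0.544, -0.451]
force: [1.4, -0.2, 0.8]
gripper_width: 0.0437
```

```bash
cat > lf.py <<'E'
from h import *
from plant import r,nets,get_image
out=[]
for n,(u,v) in(("top",(258,202)),("scene",(303,215))):
    im=get_image(n);out.append(cv2.convertScaleAbs(cv2.resize(im[v-50:v+50,u-50:u+50],(396,396),interpolation=cv2.INTER_CUBIC),alpha=1.7))
    if n=="scene":cv2.imwrite("pics/lf_s.png",cv2.convertScaleAbs(cv2.resize(im[v-45:v+45,u-60:u+60],(800,600),interpolation=cv2.INTER_CUBIC),alpha=1.8)[:,:,::-1])
cv2.imwrite("pics/lf.png",np.hstack(out)[:,:,::-1])
LZ=[V+[0,0,.05] for V in LID[1:]]
for c in("top","scene"):
    for d in nets.trace(c,"lid_tip")[:4]:
        m=d["pixels"];ys,xs=np.nonzero(m);w=unproj(c,(xs.mean(),ys.mean()),.056)
        if abs(w[0]-.6)<.06 and abs(w[1]-.03)<.06:
            x,e=fit({c:m},LZ,(.51,.015,.187));a=.187;R=np.array([[np.cos(a),-np.sin(a)],[np.sin(a),np.cos(a)]])
            print(c,d["confidence"],x.round(4),round(e,3),"tip in slot",(R.T@(x[:2]-[.5207,.0169])*1000).round(1))
s=r.get_state();print(s["clock"],s["eef_pos"].round(3),s["force"].round(1),s["gripper_width"],s["dq"].round(3))
E
python3 lf.py
```

```text
top 0.88 [0.5086 0.0137 0.1771] 0.043 tip in slot [-12.5  -0.9]
scene 0.69 [0.5099 0.012  0.2039] 0.065 tip in slot [-11.5  -2.8]
17.2167 [ 0.583 -0.22   0.201] [0.2 0.9 1. ] 0.043610353315263556 [-0.04  -0.014 -0.041  0.019 -0.008 -0.004 -0.006]
```

View pics/lf.png

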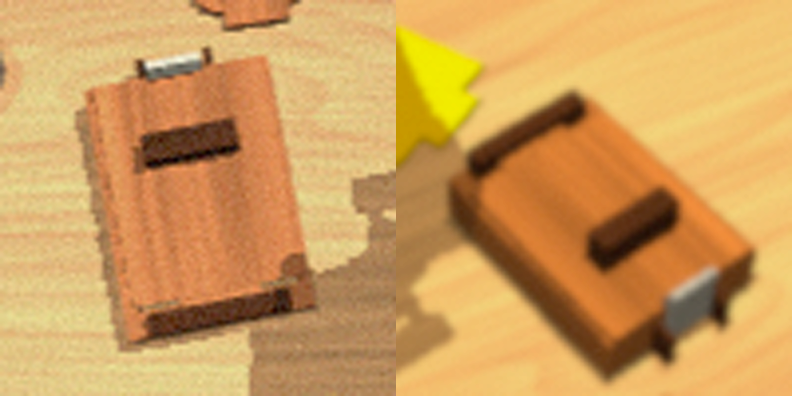

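View pics/lf_s.png

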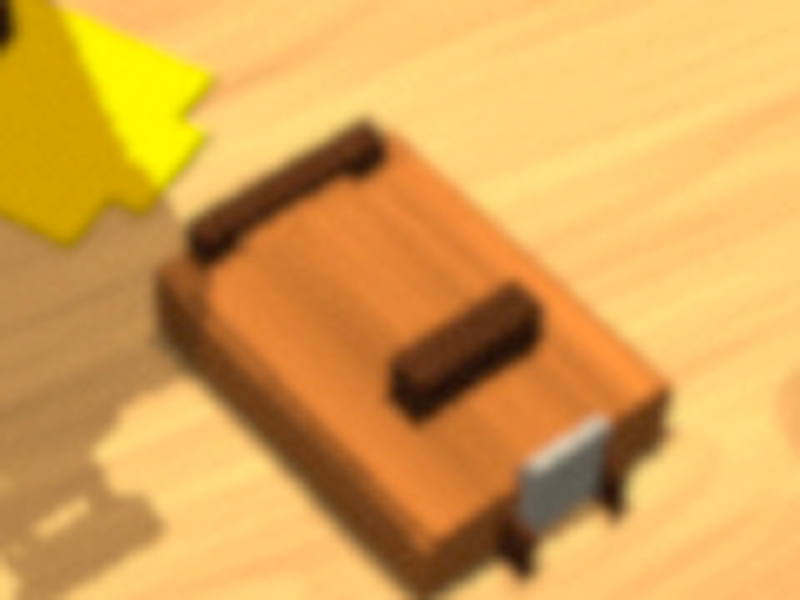

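The lid looks flat and the catch stands over its rear edge. To confirm it snapped back, I'll compare the catch position with the first picture.

```bash
python3 - <<'E'
from h import *
from plant import get_image,nets,r
for c,f,(u,v) in(("top","top.npy",(252,168)),("scene","sc.npy",(327,241))):
    a=np.load(f);b=get_image(c)
    g=[cv2.cvtColor(i,cv2.COLOR_RGB2GRAY) for i in(a,b)]
    w=16;A=g[0][v-w:v+w,u-w:u+w];B=g[1][v-w:v+w,u-w:u+w]
    # grey (low saturation) pixels = steel blade
    for i in(a,b):
        p=i[v-w:v+w,u-w:u+w].astype(int);sat=p.max(2)-p.min(2);m=(sat<22)&(p.max(2)>60)
        ys,xs=np.nonzero(m);print(c,m.sum(),xs.mean()+u-w,ys.mean()+v-w)
    t=g[0][v-5:v+1,u-9:u+9] if c=="top" else g[0][v-8:v+12,u-8:u+8]
    res=cv2.matchTemplate(B,t,cv2.TM_CCOEFF_NORMED);print(cv2.minMaxLoc(res)[1::2], "expected",(w-9,w-5) if c=="top" else (w-8,w-8))
    cv2.imwrite(f"pics/cat_{c}.png",cv2.convertScaleAbs(np.hstack([cv2.resize(i[v-w:v+w,u-w:u+w],(400,400),interpolation=cv2.INTER_NEAREST) for i in(a,b)]),alpha=1.8)[:,:,::-1])
p=[.6035,.0325];a=.187
for x in(.09,.093,.098):
    print(x,[proj(c,np.array([[p[0]+x*np.cos(a),p[1]+x*np.sin(a),.072]])).round(1) for c in("top","scene")])
E
```

```text
top 33 251.1818181818182 167.54545454545453
top 52 251.30769230769232 168.3846153846154
(0.9865025281906128, (7, 11)) expected (7, 11)
scene 24 327.5833333333333 237.58333333333334
scene 27 327.48148148148147 238.22222222222223
(0.9743332862854004, (8, 8)) expected (8, 8)
0.09 [array([[251.3, 168.4]]), array([[326.2, 234.7]])]
0.093 [array([[251.1, 167.4]]), array([[327. , 235.4]])]
0.098 [array([[250.8, 165.8]]), array([[328.2, 236.6]])]
```

View pics/cat_top.png

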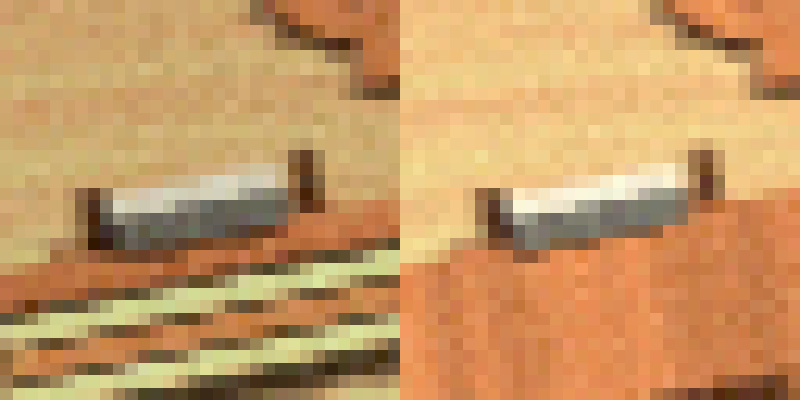

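View pics/cat_scene.png

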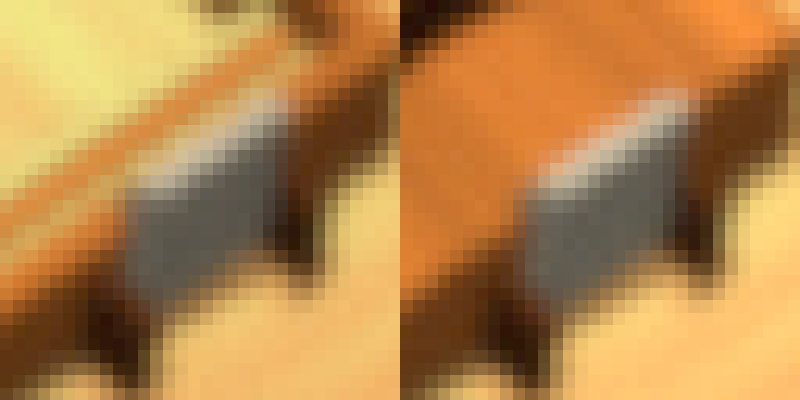

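The catch is at its rest position in both cameras (left panel before, right panel now; same pixel), with its nose over the flush lid. Handing in.

```bash
python3 - <<'E'
from plant import r
print(r.hand_in(), r.get_state()["clock"])
E
```

```text
the job is handed in; nothing more can be done
the job is handed in; nothing more can be done
```

The tile is packed, the lid is hooked and shut under the spring catch, and I handed the job in after about 17.5 s of the 53 s allowed. `hand_in` gives no verdict, so the result rests on my own last checks.

- **Tile:** I laid the plain-wood waisted tile flat in the bay and let go. Both cameras put it about 2 mm from the bay centre lengthways and 1 mm across, measured before the lid covered it.
- **Lid:** I gripped it by the rib and slid the tongue under the bridge at 12° until it met the stop, with 7.5 N at an estimated 10.7 mm of insertion. I then swung it down, pressed it with about 10 N or slightly more, released it and moved the arm clear.
- **Final position:** The pictures show the lid flush, and the last gripped pose read flat to within 0.4°. The catch is at its starting pixel to within one pixel in both cameras.
- **Other objects:** No move went near the cup or the two bystander tiles, but I did not re-measure their positions.

**Disagreements:**
- **Case position:** My two ways of fitting it differed by about 5 mm along its length. I used a value in between, and the contact with the stop bore it out.
- **Tongue position:** After release the networks' outlines put the tongue at 11.5 to 12.5 mm of insertion and 1 to 3 mm off the middle. That agrees with the 11 mm stop only to within their error.

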